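# Deburr lathe tools on the oilstone and lay them out

### The arm

A 7-joint arm with a two-finger parallel gripper is mounted at the origin on the work surface. World frame = base frame: x ahead of the robot, y to its left, z up, the work surface at z = 0. Lengths are in m, angles in rad, forces in N, time in s.
With the tool pointing down it reaches from about 0.425 to 0.875 m from the base axis. Payload 4.7 kg.
Tool frame: the origin (TCP) lies where the fingers leave the gripper's body, on its centre line; the fingertips stand 70 mm ahead of it and the grasp point (between the pads) lies 51 mm ahead of it; z points along the fingers, y is the line along which they close (so a half turn about z gives the same grasp; the last joint's range is limited). The gripper opens to 87 mm and grips with 3 to 60 N. Pads are 19 mm wide; open, the fingers measure 117 mm over their backs; the gripper's body (75 mm by 190 mm) begins 51 mm behind the grasp point.
Start: joints at [-1.267, 0.321, -0.07, 1.45, 0.023, 1.371, -0.057], TCP at [0.186, 0.623, 0.292] pointing down, gripper open.
Joint ranges: [-2.86, 2.86], [-0.3, 2.09], [-1.38, 1.24], [0.06, 2.45], [-1.56, 4.7], [0.09, 2.05], [-2.69, 2.69]. Speed limits (rad/s): [2.57, 2.57, 3.14, 3.14, 3.14, 3.14, 3.14].

### API

Orientations are given as a rotation vector (axis times angle).
In Python, from bench import get_state, get_image, get_calibration, close_job gives the robot as it stands.
- The arm moves only by the tool send_rows, never from a script. Its argument "rows" is a list of rows, each an object of numbers: "hand": the finger opening in mm, from 0 to 87; "x", "y", "z": the shift along the world's x, y, z in mm; "roll": the turn about the world's z in degrees. A call has 1 to 10 rows; each row shifts and turns the commanded pose from where the row before left it; what a row does not reach is not made up. A row lasts 1/10 s, in which the tool goes at most 50 mm and 8.59 degrees, less where a joint would pass 70% of its speed; a pose out of reach is approached as far as the arm can. A call is refused whole if a number of a shift passes 50 or a number of a turn 8.59, either way. A call with a gripper value outside its range is refused whole. The fingers move at their own pace and stop on an object; "force" is the grip in N (left out, the last holds). Time passes only in rows, so rows that do not move let the fingers close. It gives the time, the measured TCP pose, the force, the opening and the grip force at its end, in the units of the state.
- get_state(): the state, without advancing time (a new reading comes with each control period).
- get_image(name): name is "side" or "top" or "wrist"; returns the picture (384x512x3 uint8, blue, green, red); there is no depth.
- get_calibration(name): a dict with "mtx" (3x3 intrinsics, pixels), "world_from_camera" (4x4, takes a point from camera to world coordinates). Camera axes: x right, y down, z forward; pixel columns grow to the right and rows downward; lengths in m; the calibration is good to about 2 mm. The wrist camera is an equidistant fisheye: a pixel r from the principal point sees the ray r / f radians off the axis. A picture is of the moment at which its call begins: read the wrist's pose just before it. get_calibration takes no time and is no camera call; for the wrist camera it gives the pose at the moment of the call.
- close_job(): hands the job in; it is judged then, once.
The state is a dict: "time": time; "joint_positions": joint angles; "qd": joint speeds; "joint_torque": joint torques, N m; "position": TCP position; "tool_rot": TCP orientation; "ft_force": force on the tool from outside, world axes, zero at the start; "torque": the same for the moment, N m; "grip_width": opening from 0.0 (shut) to 1.0 (fully open); "grip_force": force on a finger pad.
Only numpy, scipy, OpenCV 4.12 (cv2) and the standard library are available. Lean on these libraries where they do the work, as an engineer would, in place of code of your own. Each camera call takes 0.05 s, during which the arm holds its last target. There are 200 camera calls.

### The job

Deburr the underside of every lathe tool on the bench, longest tool first and down to the shortest: hold it flat on the sprung oilstone and draw it along in one slow stroke of about five seconds, from the end with the black block to the plain end, with a light steady pressure that keeps the stone about a centimetre down and never on its stop. Lay each tool on its own printed silhouette on the layout board, flat and pointing the same way, and leave the bin, bottle and shell mill alone.

Things in the scene. Friction and masses are not known exactly. Their poses are not given: they have to be found in the camera images.
- tool_blade: steel lathe tool, 130 mm long, 28 mm high, plain square-sided shank 22 mm wide; its last 20 mm narrow to an 8 mm wide blade on the centre line; a small gold insert on top of the cutting end. About 500 g, give or take 10 percent. Origin at the middle of its length and width on the underside; x along the tool to the cutting end, z up. Lies flat on the bench at the start. May be absent.
- mark_blade: black printed silhouette of that same tool (130 mm long, same head) on the layout board, 4.5 mm above the bench, flat; origin and axes as for the tool, x to where the cutting end belongs
- blade_nose (a point): middle of the cutting end of tool_blade, on the underside, 65 mm from its origin along its x
- mark_blade_nose (a point): where that point belongs, 65 mm from the origin of mark_blade along its x
- tool_side: steel lathe tool, 110 mm long, 28 mm high, plain square-sided shank 22 mm wide; its last 20 mm are a head 36 mm wide, stepped out to +y only (from y = -11 to +25); a small gold insert on top of the cutting end. About 460 g, give or take 10 percent. Origin at the middle of its length and width on the underside; x along the tool to the cutting end, z up. Lies flat on the bench at the start. May be absent.
- mark_side: black printed silhouette of that same tool (110 mm long, same head) on the layout board, 4.5 mm above the bench, flat; origin and axes as for the tool, x to where the cutting end belongs
- side_nose (a point): middle of the cutting end of tool_side, on the underside, 55 mm from its origin along its x
- mark_side_nose (a point): where that point belongs, 55 mm from the origin of mark_side along its x
- tool_point: steel lathe tool, 95 mm long, 28 mm high, plain square-sided shank 22 mm wide; it ends in a pointed nose, 90 degrees, about 11 mm long; a small gold insert on top of the cutting end. About 380 g, give or take 10 percent. Origin at the middle of its length and width on the underside; x along the tool to the cutting end, z up. Lies flat on the bench at the start. May be absent.
- mark_point: black printed silhouette of that same tool (95 mm long, same head) on the layout board, 4.5 mm above the bench, flat; origin and axes as for the tool, x to where the cutting end belongs
- point_nose (a point): middle of the cutting end of tool_point, on the underside, 47.5 mm from its origin along its x
- mark_point_nose (a point): where that point belongs, 47.5 mm from the origin of mark_point along its x
- tool_tee: steel lathe tool, 80 mm long, 28 mm high, plain square-sided shank 22 mm wide; its last 20 mm are a T-shaped head 48 mm wide, equal on both sides; a small gold insert on top of the cutting end. About 380 g, give or take 10 percent. Origin at the middle of its length and width on the underside; x along the tool to the cutting end, z up. Lies flat on the bench at the start. May be absent.
- mark_tee: black printed silhouette of that same tool (80 mm long, same head) on the layout board, 4.5 mm above the bench, flat; origin and axes as for the tool, x to where the cutting end belongs
- tee_nose (a point): middle of the cutting end of tool_tee, on the underside, 40 mm from its origin along its x
- mark_tee_nose (a point): where that point belongs, 40 mm from the origin of mark_tee along its x
- stone_top (a point): centre of the top of the flat grey oilstone, which is 220 mm long (x) and 60 mm wide (y), its top 55 mm above the bench when nothing rests on it; this point sinks with it. Its -x end is the one with the black block (lower than the stone, 22 mm high, on the fixed base); +x points to the plain end. It sits on a fixed base 254 mm long, 80 mm wide and 14 mm high; the rest of the sides is open
- lap (a joint): how far the stone is pushed down on its springs, in m: 0 at rest, 0.018 at the hard stop. It stays level. It starts to sink at once, 1.4 N per mm; the weight of a tool alone sinks it 4 mm at most
- board: flat blue layout board with white paper, 360 mm (x) by 230 mm (y), 4 mm thick, fixed to the bench; origin under its centre
- shell_mill: bystander: steel shell mill, 60 mm across, 45 mm high, origin under its centre
- oil: bystander: white oil bottle, 56 mm across, 130 mm high, origin under its centre
- bin: bystander: open blue bin of inserts, 150 x 100 x 60 mm, origin under its centre

How it is judged:
On the way, in this order (a step that is already met when the one before it is completed fails the run):
1. the 130 mm tool slides flat on the black-block half of the stone for a second, pressing it 6 to 15 mm down throughout (height (world z) of tool_blade between 0.04 and 0.049 m and x of tool_blade in the frame of stone_top between -0.11 and -0.005 m and y of tool_blade in the frame of stone_top between -0.03 and 0.03 m and z of tool_blade in the frame of stone_top between -0.002 and 0.002 m and angle between tool_blade's own z axis and vertical below 0.1 rad and linear speed of tool_blade above 0.008 m/s), for 1 s.
2. then the 130 mm tool slides flat on the plain half of the stone for a second, pressing it 6 to 15 mm down throughout (height (world z) of tool_blade between 0.04 and 0.049 m and x of tool_blade in the frame of stone_top between 0.005 and 0.11 m and y of tool_blade in the frame of stone_top between -0.03 and 0.03 m and z of tool_blade in the frame of stone_top between -0.002 and 0.002 m and angle between tool_blade's own z axis and vertical below 0.1 rad and linear speed of tool_blade above 0.008 m/s), for 1 s.
3. the 110 mm tool slides flat on the black-block half of the stone for a second, pressing it 6 to 15 mm down throughout (height (world z) of tool_side between 0.04 and 0.049 m and x of tool_side in the frame of stone_top between -0.11 and -0.005 m and y of tool_side in the frame of stone_top between -0.03 and 0.03 m and z of tool_side in the frame of stone_top between -0.002 and 0.002 m and angle between tool_side's own z axis and vertical below 0.1 rad and linear speed of tool_side above 0.008 m/s), for 1 s.
4. then the 110 mm tool slides flat on the plain half of the stone for a second, pressing it 6 to 15 mm down throughout (height (world z) of tool_side between 0.04 and 0.049 m and x of tool_side in the frame of stone_top between 0.005 and 0.11 m and y of tool_side in the frame of stone_top between -0.03 and 0.03 m and z of tool_side in the frame of stone_top between -0.002 and 0.002 m and angle between tool_side's own z axis and vertical below 0.1 rad and linear speed of tool_side above 0.008 m/s), for 1 s.
5. the 95 mm tool slides flat on the black-block half of the stone for a second, pressing it 6 to 15 mm down throughout (height (world z) of tool_point between 0.04 and 0.049 m and x of tool_point in the frame of stone_top between -0.11 and -0.005 m and y of tool_point in the frame of stone_top between -0.03 and 0.03 m and z of tool_point in the frame of stone_top between -0.002 and 0.002 m and angle between tool_point's own z axis and vertical below 0.1 rad and linear speed of tool_point above 0.008 m/s), for 1 s.
6. then the 95 mm tool slides flat on the plain half of the stone for a second, pressing it 6 to 15 mm down throughout (height (world z) of tool_point between 0.04 and 0.049 m and x of tool_point in the frame of stone_top between 0.005 and 0.11 m and y of tool_point in the frame of stone_top between -0.03 and 0.03 m and z of tool_point in the frame of stone_top between -0.002 and 0.002 m and angle between tool_point's own z axis and vertical below 0.1 rad and linear speed of tool_point above 0.008 m/s), for 1 s.
7. the 80 mm tool slides flat on the black-block half of the stone for a second, pressing it 6 to 15 mm down throughout (height (world z) of tool_tee between 0.04 and 0.049 m and x of tool_tee in the frame of stone_top between -0.11 and -0.005 m and y of tool_tee in the frame of stone_top between -0.03 and 0.03 m and z of tool_tee in the frame of stone_top between -0.002 and 0.002 m and angle between tool_tee's own z axis and vertical below 0.1 rad and linear speed of tool_tee above 0.008 m/s), for 1 s.
8. then the 80 mm tool slides flat on the plain half of the stone for a second, pressing it 6 to 15 mm down throughout (height (world z) of tool_tee between 0.04 and 0.049 m and x of tool_tee in the frame of stone_top between 0.005 and 0.11 m and y of tool_tee in the frame of stone_top between -0.03 and 0.03 m and z of tool_tee in the frame of stone_top between -0.002 and 0.002 m and angle between tool_tee's own z axis and vertical below 0.1 rad and linear speed of tool_tee above 0.008 m/s), for 1 s.
At the end, for the whole second after the job is handed in: every tool present lies flat on its own silhouette, its origin within 10 mm and its cutting end within 12 mm of the printed ones, at rest (horizontal distance between tool_blade and mark_blade below 0.01 m and horizontal distance between blade_nose and mark_blade_nose below 0.012 m and height (world z) of each of tool_blade, tool_side, tool_point, tool_tee below 0.012 m and angle between each of tool_blade, tool_side, tool_point, tool_tee's own z axis and vertical below 0.1 rad and linear speed of each of tool_blade, tool_side, tool_point, tool_tee below 0.02 m/s and horizontal distance between tool_side and mark_side below 0.01 m and horizontal distance between side_nose and mark_side_nose below 0.012 m and horizontal distance between tool_point and mark_point below 0.01 m and horizontal distance between point_nose and mark_point_nose below 0.012 m and horizontal distance between tool_tee and mark_tee below 0.01 m and horizontal distance between tee_nose and mark_tee_nose below 0.012 m); the robot touches nothing.
It fails at once if the stone is pressed onto its stop (value of joint lap above 0.0175 m).
It fails at once if a bystander is moved by more than 30 mm (distance of any of shell_mill, oil, bin from where it was at the start of the episode above 0.03 m).
Of tool_blade, tool_side, tool_point, tool_tee only 3 to 4 are there at a start; the rules pass over those that are not, and their reading is None.
At some moment in a run one of tool_blade, tool_side, tool_point, tool_tee may be knocked a few centimetres aside while the robot is not near it.
It also fails if it takes over 210 s, if anything falls off the work surface, if the arm or the gripper's body presses on something with over 40 N, if the wrist force passes 120 N, or if a joint passes its speed limit or range.

## Working session

There is one attempt and no reset: what is moved stays moved. The work goes in short steps, Python scripts to look and compute and a tool call to move; the robot and the scene stay as the last step left them, time stands still between calls to the robot, and variables do not carry over. Pictures are saved under pics/ and viewed, at most 14 in all, crops included, and the job is handed in when it is done.

Besides the shell and the picture viewer there is one more tool, called after ">>>" as a command line: name --argument value ..., lists and objects as JSON in quotes. send_rows: Moves the arm, as the interface text tells. Its arguments: {"type":"object","properties":{"rows":{"type":"array","items":{"type":"object","properties":{"hand":{"type":"number"},"x":{"type":"number"},"y":{"type":"number"},"z":{"type":"number"},"roll":{"type":"number"}}}},"force":{"type":"number"}},"required":["rows"]}

```bash
mkdir -p pics
python3 - <<'E'
from bench import *
import cv2,numpy as np
for n in("top","side"):
    c=get_calibration(n);print(n,np.round(c["mtx"],1).tolist(),np.round(c["world_from_camera"],3).tolist())
    cv2.imwrite(f"pics/{n}0.png",get_image(n))
s=get_state();print(s)
E
```

```text
top [[350.8, 0.0, 251.6], [0.0, 350.8, 196.1], [0.0, 0.0, 1.0]] [[0.002, -0.997, 0.072, 0.521], [-1.0, -0.002, 0.001, 0.009], [-0.0, -0.072, -0.997, 1.073], [0.0, 0.0, 0.0, 1.0]]
side [[384.6, 0.0, 252.7], [0.0, 384.6, 190.6], [0.0, 0.0, 1.0]] [[0.997, -0.04, 0.061, 0.516], [-0.073, -0.605, 0.793, -1.047], [0.005, -0.795, -0.606, 0.85], [0.0, 0.0, 0.0, 1.0]]
{'time': 0.1, 'joint_positions': array([-1.2669065 ,  0.32173877, -0.07009463,  1.451567  ,  0.02259149,
        1.37081162, -0.05687419]), 'qd': array([ 0.0009008 , -0.00221323, -0.00032197, -0.0014733 ,  0.00044238,
       -0.00053928,  0.00023854]), 'joint_torque': array([ 5.72100055e-05, -4.92567229e+01, -4.05455818e-01, -3.13402247e+01,
       -6.39970810e-02,  3.93875130e-02,  7.37374671e-05]), 'position': array([0.18566018, 0.62251766, 0.2912704 ]), 'tool_rot': array([-4.53489383e-01, -3.10851869e+00,  2.71677800e-03]), 'ft_force': array([-0.39800965, -1.18194749, -0.33337159]), 'torque': array([ 0.03725326,  0.0008208 , -0.00354023]), 'grip_force': 0.0, 'grip_width': 1.0031255366034453}
```

View pics/top0.png

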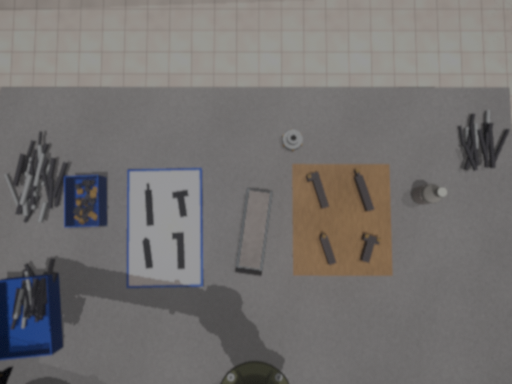

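View pics/side0.png

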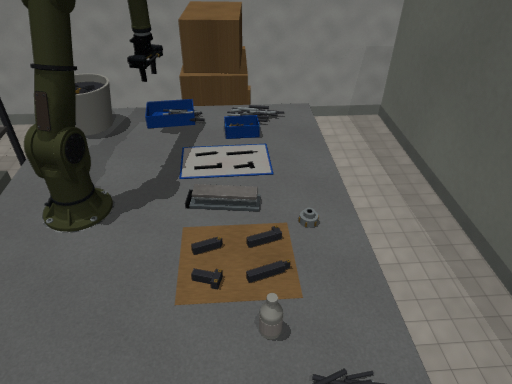

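Top view: the board sits left of centre with four silhouettes at (150,205), (181,203), (147,252) and (179,250). The stone is at (254,230) with its black block at (248,271), toward the robot. The mat holds four tools: side (317,189), blade (364,189), point (327,248) and tee (370,247). Next I'll measure these and see what the wrist camera covers.

```bash
cat > h.py <<'E'
from bench import *
import cv2,numpy as np
def ray(n,px,c):
    K=c["mtx"];u=(px[0]-K[0,2])/K[0,0];v=(px[1]-K[1,2])/K[1,1]
    if n=="wrist":
        r=np.hypot(u,v);s=np.sin(r)/r if r>1e-9 else 1.;d=np.array([u*s,v*s,np.cos(r)])
    else: d=np.array([u,v,1.])
    T=c["world_from_camera"];return T[:3,3],T[:3,:3]@d
def topl(n,px,z,c):
    o,d=ray(n,px,c);return (o+d*(z-o[2])/d[2])[:2]
def topx(n,P,c):
    T=c["world_from_camera"];q=T[:3,:3].T@(np.array(P)-T[:3,3]);K=c["mtx"]
    if n=="wrist":
        t=np.arctan2(np.hypot(q[0],q[1]),q[2]);h=np.hypot(q[0],q[1])+1e-12
        return np.array([K[0,2]+K[0,0]*t*q[0]/h,K[1,2]+K[1,1]*t*q[1]/h])
    return np.array([K[0,0]*q[0]/q[2]+K[0,2],K[1,1]*q[1]/q[2]+K[1,2]])
def ortho(n,img,c,x0,x1,y0,y1,z,s=0.0005):
    """rectified plan view of plane z: row0=x1 (up=+x), col0=y1 (left=+y)"""
    xs=np.arange(x1,x0,-s);ys=np.arange(y1,y0,-s);m=np.zeros((len(xs),len(ys),2),np.float32)
    T=c["world_from_camera"];K=c["mtx"]
    X,Y=np.meshgrid(xs,ys,indexing="ij");P=np.stack([X,Y,np.full_like(X,z)],-1)
    q=(P-T[:3,3])@T[:3,:3]
    h=np.hypot(q[...,0],q[...,1])+1e-12
    k=np.arctan2(h,q[...,2])/h if n=="wrist" else 1/q[...,2]
    m[...,0]=K[0,2]+K[0,0]*k*q[...,0];m[...,1]=K[1,2]+K[1,1]*k*q[...,1]
    return cv2.remap(img,m[...,0],m[...,1],cv2.INTER_CUBIC)
def rects(gray,thr,x1,y1,s=0.0005,amin=600e-6):
    m=(gray<thr).astype(np.uint8);out=[]
    for k in cv2.findContours(m,cv2.RETR_EXTERNAL,cv2.CHAIN_APPROX_NONE)[0]:
        if cv2.contourArea(k)*s*s<amin: continue
        (cx,cy),(w,h),a=cv2.minAreaRect(k);b=cv2.boxPoints(((cx,cy),(w,h),a))
        e=max((b[1]-b[0],b[2]-b[1]),key=np.linalg.norm);v=np.array([-e[1],-e[0]]);v*=np.sign(v[0])
        mm=cv2.moments(k)
        out.append(dict(c=np.round([x1-cy*s,y1-cx*s],4).tolist(),g=np.round([x1-mm['m01']/mm['m00']*s,y1-mm['m10']/mm['m00']*s],4).tolist(),
          LW=np.round([max(w,h)*s,min(w,h)*s],4).tolist(),yaw=round(float(np.degrees(np.arctan2(v[1],v[0]))),1)))
    return out
def yaw():
    s=get_state();R=cv2.Rodrigues(s["tool_rot"])[0];a=np.degrees(np.arctan2(R[1,1],R[0,1]))-90
    return np.round(s["position"]*1000,1),round((a+90)%180-90,1)
E
python3 - <<'E'
from h import *
img=get_image("top");c=get_calibration("top");print(yaw())
for nm,b,z,t in(("marks",(.25,.65,.14,.40),.0045,110),("tools",(.25,.65,-.44,-.12),.028,70),):
    o=ortho("top",img,c,*b,z);g=cv2.cvtColor(o,cv2.COLOR_BGR2GRAY);cv2.imwrite(f"pics/o_{nm}.png",g)
    for r in rects(g,t,b[1],b[3]):print(nm,r)
o=ortho("top",img,c,.25,.6,-.1,.1,.055);cv2.imwrite("pics/o_stone.png",o)
w=get_image("wrist");a=[cv2.imread("pics/o_marks.png"),cv2.imread("pics/o_tools.png"),o]
C=np.hstack([cv2.copyMakeBorder(i,0,800-i.shape[0],0,0,cv2.BORDER_CONSTANT) for i in a])
C=cv2.resize(C,None,fx=.45,fy=.45);C=np.vstack([C,np.zeros((600-C.shape[0],C.shape[1],3),np.uint8)]);
ws=cv2.resize(w,(310,232));C[365:597,:310]=ws;cv2.imwrite("pics/m1.png",C);print(C.shape)
E
```

```text
(array([185.7, 622.6, 291.4]), np.float64(-16.6))
marks {'c': [0.4273, 0.3243], 'g': [0.4259, 0.324], 'LW': [0.0919, 0.0223], 'yaw': 8.9}
marks {'c': [0.4342, 0.2305], 'g': [0.4388, 0.2262], 'LW': [0.1097, 0.0346], 'yaw': 3.5}
marks {'c': [0.5762, 0.2238], 'g': [0.5831, 0.2248], 'LW': [0.0798, 0.0478], 'yaw': 9.5}
marks {'c': [0.5736, 0.3229], 'g': [0.5681, 0.3225], 'LW': [0.1283, 0.0223], 'yaw': 4.6}
marks {'c': [0.4502, 0.2702], 'g': [0.3429, 0.269], 'LW': [0.3995, 0.2595], 'yaw': 0.0}
tools {'c': [0.4472, -0.3361], 'g': [0.4469, -0.3313], 'LW': [0.0802, 0.0472], 'yaw': -5.2}
tools {'c': [0.4449, -0.2099], 'g': [0.4345, -0.211], 'LW': [0.0915, 0.02], 'yaw': 18.6}
tools {'c': [0.6055, -0.3232], 'g': [0.6046, -0.323], 'LW': [0.1016, 0.0268], 'yaw': 17.5}
tools {'c': [0.613, -0.1892], 'g': [0.6103, -0.1906], 'LW': [0.0968, 0.0315], 'yaw': 25.6}
(600, 702, 3)
```

View pics/m1.png

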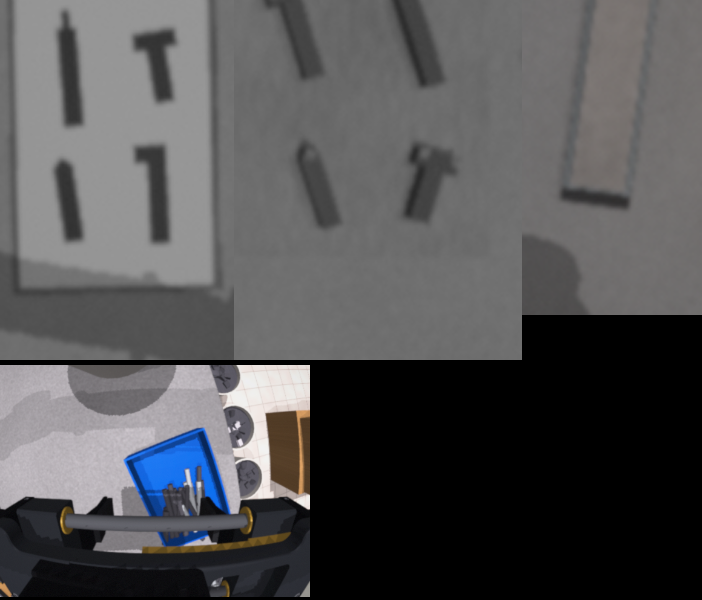

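Marks are measured well: blade, tee, side and point. The tools need a closer look, because shading and crop edges spoil their outlines here, so I'll move the wrist camera over the mat.

>>> send_rows --rows '[{"hand": 60,"x": 30,"y": -35,"roll": 4},{"x": 30,"y": -35,"roll": 4},{"x": 30,"y": -35,"roll": 4},{"x": 30,"y": -35,"roll": 4},{"x": 30,"y": -35,"roll": 4},{"x": 30,"y": -35,"roll": 4},{"x": 30,"y": -35,"roll": 4},{"x": 30,"y": -35,"roll": 4},{"x": 30,"y": -35},{"x": 30,"y": -35}]' --force 40

```text
schema error: expected keys hand, x, y, z, roll
```

>>> send_rows --rows '[{"y": -36},{"y": -36},{"y": -36},{"y": -36},{"y": -36},{"y": -36},{"y": -36},{"y": -36},{"y": -36},{"y": -36}]'

```text
schema error: expected keys hand, x, y, z, roll
```

>>> send_rows --rows '[{"y": -36},{"y": -36},{"y": -36},{"y": -36},{"y": -36},{}]'

```text
schema error: expected keys hand, x, y, z, roll
```

```bash
cat > tools.py <<'E'
from h import *
import sys
print(yaw())
c=get_calibration("wrist");w=get_image("wrist");print(np.round(c["mtx"],1).tolist(),np.round(c["world_from_camera"],3).tolist())
np.savez("w1.npz",w=w,m=c["mtx"],T=c["world_from_camera"])
b=(.36,.70,-.42,-.12)
o=ortho("wrist",w,c,*b,.028);cv2.imwrite("pics/wo.png",o)
g=cv2.cvtColor(o,cv2.COLOR_BGR2GRAY)
C=np.hstack([cv2.resize(w,(400,300)),cv2.resize(o,None,fx=.66,fy=.66)[:300*2]]) if 0 else None
p=np.zeros((600,800,3),np.uint8);p[:300,:400]=cv2.resize(w,(400,300));q=cv2.resize(o,None,fx=.65,fy=.65);p[:q.shape[0],400:400+q.shape[1]]=q;cv2.imwrite("pics/m2.png",p)
E
python3 tools.py
```

```text
(array([185.7, 622.6, 291.6]), np.float64(-16.6))
[[297.3, 0.0, 258.0], [0.0, 297.3, 189.3], [0.0, 0.0, 1.0]] [[0.287, 0.922, 0.26, 0.115], [0.958, -0.276, -0.078, 0.644], [-0.001, 0.272, -0.962, 0.385], [0.0, 0.0, 0.0, 1.0]]
```

View pics/m2.png

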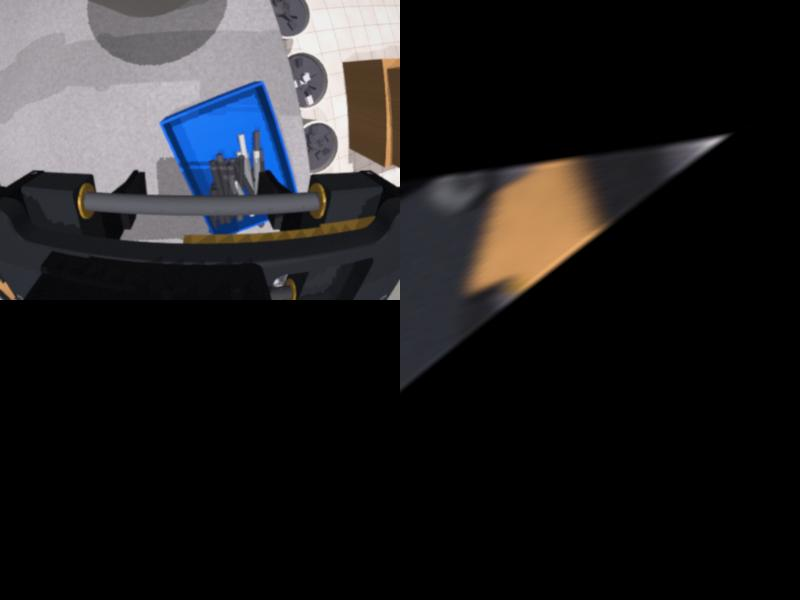

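The schema wants all five keys in every row. The camera sits behind the TCP, so I'll aim for about (600,-265,390).

>>> send_rows --rows '[{"hand": 60,"x": 40,"y": -35,"z": 10,"roll": 2},{"hand": 60,"x": 40,"y": -35,"z": 10,"roll": 2},{"hand": 60,"x": 40,"y": -35,"z": 10,"roll": 2},{"hand": 60,"x": 40,"y": -35,"z": 10,"roll": 2},{"hand": 60,"x": 40,"y": -35,"z": 10,"roll": 2},{"hand": 60,"x": 40,"y": -35,"z": 10,"roll": 2},{"hand": 60,"x": 40,"y": -35,"z": 10,"roll": 2},{"hand": 60,"x": 40,"y": -35,"z": 10,"roll": 2},{"hand": 60,"x": 40,"y": -35,"z": 10,"roll": 0},{"hand": 60,"x": 40,"y": -35,"z": 10,"roll": 0}]' --force 40

```text
time: 1.25
position: [0.5567, 0.2978, 0.3853]
tool_rot: [0.016, 3.141, 0.001]
ft_force: [1.4, 0.5, 0.7]
grip_width: 0.692
grip_force: 0.0
```

>>> send_rows --rows '[{"hand": 60,"x": 0,"y": -36,"z": 0,"roll": 0},{"hand": 60,"x": 0,"y": -36,"z": 0,"roll": 0},{"hand": 60,"x": 0,"y": -36,"z": 0,"roll": 0},{"hand": 60,"x": 0,"y": -36,"z": 0,"roll": 0},{"hand": 60,"x": 0,"y": -36,"z": 0,"roll": 0},{"hand": 60,"x": 0,"y": -36,"z": 0,"roll": 0},{"hand": 60,"x": 0,"y": -36,"z": 0,"roll": 0},{"hand": 60,"x": 0,"y": -36,"z": 0,"roll": 0},{"hand": 60,"x": 0,"y": -36,"z": 0,"roll": 0},{"hand": 60,"x": 0,"y": -36,"z": 0,"roll": 0}]'

```text
time: 2.25
position: [0.5553, -0.0621, 0.3848]
tool_rot: [0.016, 3.141, 0.001]
ft_force: [0.5, -0.3, 1.1]
grip_width: 0.693
grip_force: 0.0
```

>>> send_rows --rows '[{"hand": 60,"x": 0,"y": -36,"z": 0,"roll": 0},{"hand": 60,"x": 0,"y": -36,"z": 0,"roll": 0},{"hand": 60,"x": 0,"y": -36,"z": 0,"roll": 0},{"hand": 60,"x": 0,"y": -36,"z": 0,"roll": 0},{"hand": 60,"x": 0,"y": -36,"z": 0,"roll": 0},{"hand": 60,"x": 0,"y": 0,"z": 0,"roll": 0},{"hand": 60,"x": 0,"y": 0,"z": 0,"roll": 0}]'

```text
time: 2.95
position: [0.5552, -0.2416, 0.3845]
tool_rot: [-0.02, -3.141, -0.0]
ft_force: [0.2, 0.2, 0.1]
grip_width: 0.692
grip_force: 0.0
```

```bash
python3 tools.py
```

```text
(array([ 555.2, -241.6,  384.5]), np.float64(-0.7))
[[297.3, 0.0, 258.0], [0.0, 297.3, 189.3], [0.0, 0.0, 1.0]] [[0.014, 0.962, 0.271, 0.482], [1.0, -0.014, -0.003, -0.241], [0.001, 0.271, -0.963, 0.478], [0.0, 0.0, 0.0, 1.0]]
```

View pics/m2.png

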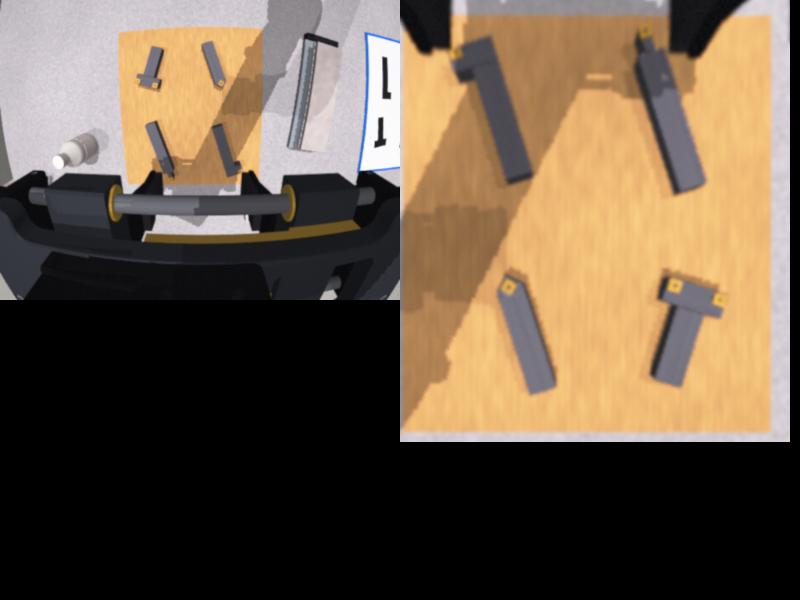

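The rectified plan view shows all four tools with cutting ends toward +x: side (490,110), blade (670,110), point (527,335) and tee (690,330). I'll measure the tool tops, plus the stone and marks from the same image.

```bash
cat > meas.py <<'E'
from h import *
d=np.load("w1.npz");w=d["w"];c=dict(mtx=d["m"],world_from_camera=d["T"])
def show(b,z,f,nm,amin=800e-6):
    o=ortho("wrist",w,c,*b,z);m=f(cv2.cvtColor(o,cv2.COLOR_BGR2HSV),o)
    m=cv2.morphologyEx(m.astype(np.uint8),cv2.MORPH_CLOSE,np.ones((9,9)));m=cv2.morphologyEx(m,cv2.MORPH_OPEN,np.ones((7,7)))
    for r in rects((1-m)*255,128,b[1],b[3],amin=amin):
        if r['LW'][0]<.3: print(nm,r)
    return (m*120)[...,None]//2+o//2
a=show((.37,.69,-.39,-.14),.028,lambda h,o:(h[...,1]<90)&(h[...,2]>55),"tool")
s=show((.28,.60,-.09,.12),.055,lambda h,o:(h[...,2]>110)&(o[...,2]>o[...,0]+8),"stone",3000e-6)
H=max(a.shape[0],s.shape[0]);p=np.hstack([cv2.copyMakeBorder(i,0,H-i.shape[0],0,0,cv2.BORDER_CONSTANT) for i in(a,s)])
k=min(800/p.shape[1],600/p.shape[0]);cv2.imwrite("pics/m3.png",cv2.resize(p,None,fx=k,fy=k));print(k)
E
python3 meas.py
```

```text
tool {'c': [0.4403, -0.2172], 'g': [0.4388, -0.2177], 'LW': [0.0871, 0.023], 'yaw': 18.1}
tool {'c': [0.4428, -0.3412], 'g': [0.4462, -0.3367], 'LW': [0.0811, 0.0493], 'yaw': -5.6}
tool {'c': [0.613, -0.3252], 'g': [0.6101, -0.3262], 'LW': [0.123, 0.0283], 'yaw': 17.0}
tool {'c': [0.6135, -0.1898], 'g': [0.6183, -0.1939], 'LW': [0.1137, 0.0355], 'yaw': 17.7}
stone {'c': [0.498, 0.0013], 'g': [0.4966, 0.0014], 'LW': [0.2143, 0.0614], 'yaw': -8.0}
0.8695652173913043
```

View pics/m3.png

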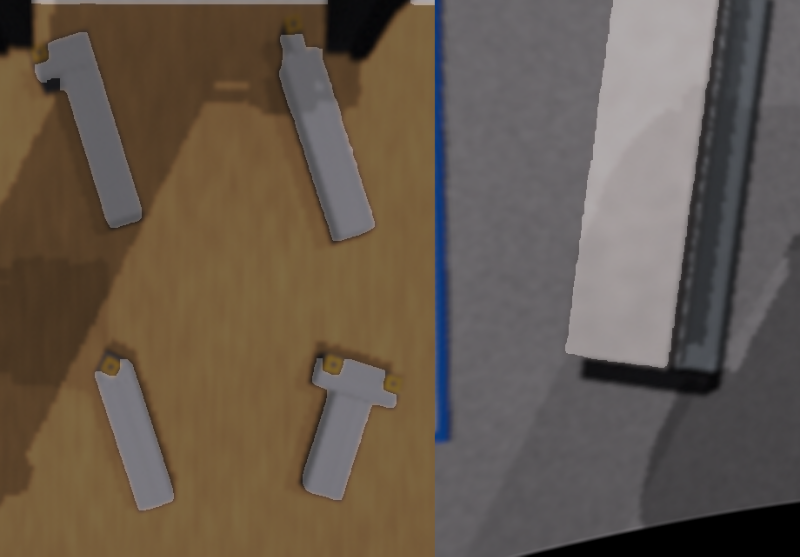

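Estimates (m, deg):

| Item | x | y | Yaw |
|---|---|---|---|
| blade | .619 | -.324 | 17.8 |
| side | .618 | -.1955 | 17.4 |
| point | .446 | -.215 | 18 |
| tee | .444 | -.337 | -15 |
| stone | .502 | 0 | -8 |

First I'll grasp the blade.

>>> send_rows --rows '[{"hand": 60,"x": 13,"y": -16.5,"z": -45,"roll": 3.7},{"hand": 60,"x": 13,"y": -16.5,"z": -45,"roll": 3.7},{"hand": 60,"x": 13,"y": -16.5,"z": -45,"roll": 3.7},{"hand": 60,"x": 13,"y": -16.5,"z": -45,"roll": 3.7},{"hand": 60,"x": 12,"y": -16.5,"z": -45,"roll": 3.7},{"hand": 60,"x": 0,"y": 0,"z": -20,"roll": 0},{"hand": 60,"x": 0,"y": 0,"z": -20,"roll": 0},{"hand": 60,"x": 0,"y": 0,"z": 0,"roll": 0}]' --force 50

```text
time: 3.8
position: [0.6187, -0.3198, 0.1157]
tool_rot: [0.492, -3.098, -0.008]
ft_force: [-0.6, -0.2, 0.2]
grip_width: 0.691
grip_force: 0.0
```

```bash
python3 -c "
from h import *
print(yaw()); cv2.imwrite('pics/g1.png',get_image('wrist'))"
```

```text
(array([ 618.7, -319.8,  115.7]), np.float64(18.0))
```

View pics/g1.png

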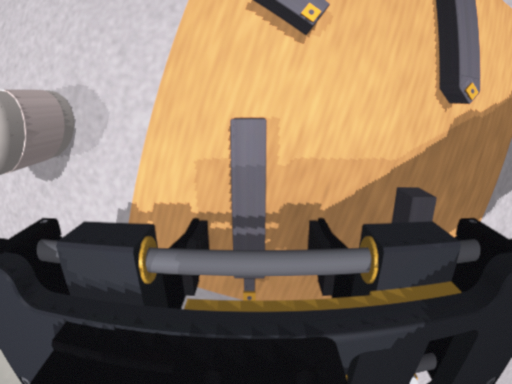

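The blade tool runs vertically at column 249, between the fingers at 207 and 309. It is aligned, about 3 mm off centre. Next: descend, grip and lift.

>>> send_rows --rows '[{"hand": 60,"x": 0,"y": -4,"z": -20,"roll": 0},{"hand": 60,"x": 0,"y": 0,"z": -14,"roll": 0},{"hand": 60,"x": 0,"y": 0,"z": -7,"roll": 0},{"hand": 0,"x": 0,"y": 0,"z": 0,"roll": 0},{"hand": 0,"x": 0,"y": 0,"z": 0,"roll": 0},{"hand": 0,"x": 0,"y": 0,"z": 0,"roll": 0},{"hand": 0,"x": 0,"y": 0,"z": 0,"roll": 0},{"hand": 0,"x": 0,"y": 0,"z": 0,"roll": 0},{"hand": 0,"x": 0,"y": 0,"z": 0,"roll": 0}]'

```text
time: 4.75
position: [0.6196, -0.3264, 0.0792]
tool_rot: [-0.489, 3.103, 0.003]
ft_force: [-0.9, 0.9, 2.8]
grip_width: 0.247
grip_force: 50.0
```

```bash
python3 -c "
from h import *
print(yaw(),get_state()['grip_width']*87)"
```

```text
(array([ 619.6, -326.4,   79.2]), np.float64(17.9)) 21.464692814450835
```

>>> send_rows --rows '[{"hand": 0,"x": 0,"y": 0,"z": 20,"roll": 0},{"hand": 0,"x": 0,"y": 0,"z": 35,"roll": 0},{"hand": 0,"x": 0,"y": 0,"z": 35,"roll": 0},{"hand": 0,"x": -10,"y": 20,"z": 0,"roll": -2},{"hand": 0,"x": -17,"y": 33,"z": 0,"roll": -3},{"hand": 0,"x": -17,"y": 33,"z": 0,"roll": -3},{"hand": 0,"x": -17,"y": 33,"z": 0,"roll": -3},{"hand": 0,"x": -17,"y": 33,"z": 0,"roll": -3},{"hand": 0,"x": -17,"y": 33,"z": 0,"roll": -3},{"hand": 0,"x": -17,"y": 33,"z": 0,"roll": -3}]'

```text
time: 5.75
position: [0.506, -0.1078, 0.1678]
tool_rot: [-0.061, -3.14, -0.0]
ft_force: [-0.5, -0.0, -3.6]
grip_width: 0.252
grip_force: 50.0
```

>>> send_rows --rows '[{"hand": 0,"x": -17,"y": 33,"z": 0,"roll": -3},{"hand": 0,"x": -17,"y": 33,"z": 0,"roll": -3},{"hand": 0,"x": -17,"y": 33,"z": 0,"roll": 0},{"hand": 0,"x": -4,"y": 16,"z": 0,"roll": 0},{"hand": 0,"x": 0,"y": 0,"z": 0,"roll": 0},{"hand": 0,"x": 0,"y": 0,"z": 0,"roll": 0}]'

```text
time: 6.35
position: [0.4522, 0.0055, 0.1684]
tool_rot: [-0.221, -3.133, 0.001]
ft_force: [0.3, -0.8, -5.3]
grip_width: 0.248
grip_force: 50.0
```

```bash
cat > look.py <<'E'
from h import *
import sys
print(yaw(),round(get_state()['grip_width']*87,1)); a=get_image('wrist');b=get_image('side');
p=np.hstack([cv2.resize(a,(400,300)),cv2.resize(b[120:300,120:360],(400,300))]);cv2.imwrite('pics/%s.png'%sys.argv[1],p);cv2.imwrite('pics/%s_w.png'%sys.argv[1],a)
E
python3 look.py s1
```

```text
(array([452.2,   5.5, 168.4]), np.float64(-8.1)) 21.6
```

View pics/s1.png

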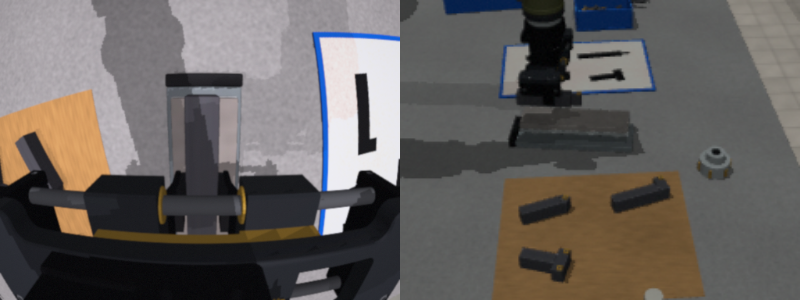

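Tool and stone are aligned: tool column 202, stone centre column 204. Pressing down next.

>>> send_rows --rows '[{"hand": 0,"x": 0,"y": 0,"z": -15,"roll": 0},{"hand": 0,"x": 0,"y": 0,"z": -13,"roll": 0},{"hand": 0,"x": 0,"y": 0,"z": -4,"roll": 0},{"hand": 0,"x": 0,"y": 0,"z": -4,"roll": 0},{"hand": 0,"x": 0,"y": 0,"z": -4,"roll": 0},{"hand": 0,"x": 0,"y": 0,"z": -4,"roll": 0},{"hand": 0,"x": 0,"y": 0,"z": 0,"roll": 0},{"hand": 0,"x": 0,"y": 0,"z": 0,"roll": 0}]'

```text
time: 7.25
position: [0.4523, 0.0052, 0.1256]
tool_rot: [-0.223, -3.132, 0.001]
ft_force: [-5.8, -2.8, 6.5]
grip_width: 0.247
grip_force: 50.0
```

>>> send_rows --rows '[{"hand": 0,"x": 2,"y": -0.3,"z": -1,"roll": 0},{"hand": 0,"x": 2,"y": -0.3,"z": -0.5,"roll": 0},{"hand": 0,"x": 2,"y": -0.3,"z": 0,"roll": 0},{"hand": 0,"x": 2,"y": -0.3,"z": 0,"roll": 0},{"hand": 0,"x": 2,"y": -0.3,"z": 0,"roll": 0},{"hand": 0,"x": 2,"y": -0.3,"z": 0,"roll": 0},{"hand": 0,"x": 2,"y": -0.3,"z": 0,"roll": 0},{"hand": 0,"x": 2,"y": -0.3,"z": 0,"roll": 0},{"hand": 0,"x": 2,"y": -0.3,"z": 0,"roll": 0},{"hand": 0,"x": 2,"y": -0.3,"z": 0,"roll": 0}]'

```text
time: 8.25
position: [0.4714, 0.0036, 0.1241]
tool_rot: [-0.221, -3.13, -0.002]
ft_force: [-9.7, 1.0, 10.3]
grip_width: 0.252
grip_force: 50.0
```

>>> send_rows --rows '[{"hand": 0,"x": 2,"y": -0.3,"z": 0,"roll": 0},{"hand": 0,"x": 2,"y": -0.3,"z": 0,"roll": 0},{"hand": 0,"x": 2,"y": -0.3,"z": 0,"roll": 0},{"hand": 0,"x": 2,"y": -0.3,"z": 0,"roll": 0},{"hand": 0,"x": 2,"y": -0.3,"z": 0,"roll": 0},{"hand": 0,"x": 2,"y": -0.3,"z": 0,"roll": 0},{"hand": 0,"x": 2,"y": -0.3,"z": 0,"roll": 0},{"hand": 0,"x": 2,"y": -0.3,"z": 0,"roll": 0},{"hand": 0,"x": 2,"y": -0.3,"z": 0,"roll": 0},{"hand": 0,"x": 2,"y": -0.3,"z": 0,"roll": 0}]'

```text
time: 9.25
position: [0.4915, 0.0007, 0.1242]
tool_rot: [-0.221, -3.13, -0.003]
ft_force: [-8.0, 1.1, 8.9]
grip_width: 0.248
grip_force: 50.0
```

>>> send_rows --rows '[{"hand": 0,"x": 2,"y": -0.3,"z": 0,"roll": 0},{"hand": 0,"x": 2,"y": -0.3,"z": 0,"roll": 0},{"hand": 0,"x": 2,"y": -0.3,"z": 0,"roll": 0},{"hand": 0,"x": 2,"y": -0.3,"z": 0,"roll": 0},{"hand": 0,"x": 2,"y": -0.3,"z": 0,"roll": 0},{"hand": 0,"x": 2,"y": -0.3,"z": 0,"roll": 0},{"hand": 0,"x": 2,"y": -0.3,"z": 0,"roll": 0},{"hand": 0,"x": 2,"y": -0.3,"z": 0,"roll": 0},{"hand": 0,"x": 2,"y": -0.3,"z": 0,"roll": 0},{"hand": 0,"x": 2,"y": -0.3,"z": 0,"roll": 0}]'

```text
time: 10.25
position: [0.5115, -0.0023, 0.1242]
tool_rot: [-0.221, -3.13, -0.003]
ft_force: [-9.0, 0.7, 8.3]
grip_width: 0.25
grip_force: 50.0
```

>>> send_rows --rows '[{"hand": 0,"x": 2,"y": -0.3,"z": 0,"roll": 0},{"hand": 0,"x": 2,"y": -0.3,"z": 0,"roll": 0},{"hand": 0,"x": 2,"y": -0.3,"z": 0,"roll": 0},{"hand": 0,"x": 2,"y": -0.3,"z": 0,"roll": 0},{"hand": 0,"x": 2,"y": -0.3,"z": 0,"roll": 0},{"hand": 0,"x": 2,"y": -0.3,"z": 0,"roll": 0},{"hand": 0,"x": 2,"y": -0.3,"z": 0,"roll": 0},{"hand": 0,"x": 2,"y": -0.3,"z": 0,"roll": 0},{"hand": 0,"x": 2,"y": -0.3,"z": 0,"roll": 0},{"hand": 0,"x": 2,"y": -0.3,"z": 0,"roll": 0}]'

```text
time: 11.25
position: [0.5315, -0.0052, 0.1243]
tool_rot: [-0.221, -3.13, -0.003]
ft_force: [-8.8, 1.8, 8.8]
grip_width: 0.252
grip_force: 50.0
```

>>> send_rows --rows '[{"hand": 0,"x": 2,"y": -0.3,"z": 0,"roll": 0},{"hand": 0,"x": 2,"y": -0.3,"z": 0,"roll": 0},{"hand": 0,"x": 2,"y": -0.3,"z": 0,"roll": 0},{"hand": 0,"x": 2,"y": -0.3,"z": 0,"roll": 0},{"hand": 0,"x": 2,"y": -0.3,"z": 0,"roll": 0},{"hand": 0,"x": 2,"y": -0.3,"z": 0,"roll": 0},{"hand": 0,"x": 2,"y": -0.3,"z": 0,"roll": 0},{"hand": 0,"x": 2,"y": -0.3,"z": 0,"roll": 0},{"hand": 0,"x": 2,"y": -0.3,"z": 0,"roll": 0},{"hand": 0,"x": 2,"y": -0.3,"z": 0,"roll": 0}]'

```text
time: 12.25
position: [0.5516, -0.0082, 0.1244]
tool_rot: [-0.221, -3.131, -0.003]
ft_force: [-9.1, 1.4, 9.0]
grip_width: 0.25
grip_force: 50.0
```

Clean stroke: lap about 10 mm throughout. Now carrying it to the blade silhouette.

>>> send_rows --rows '[{"hand": 0,"x": 0,"y": 0,"z": 20,"roll": 0},{"hand": 0,"x": 0,"y": 0,"z": 25,"roll": 0},{"hand": 0,"x": 2,"y": 20,"z": 0,"roll": 1},{"hand": 0,"x": 2,"y": 33,"z": 0,"roll": 1},{"hand": 0,"x": 2,"y": 33,"z": 0,"roll": 1},{"hand": 0,"x": 2,"y": 33,"z": 0,"roll": 1},{"hand": 0,"x": 2,"y": 33,"z": 0,"roll": 1},{"hand": 0,"x": 2,"y": 33,"z": 0,"roll": 1},{"hand": 0,"x": 2,"y": 33,"z": 0,"roll": 1},{"hand": 0,"x": 2,"y": 33,"z": 0,"roll": 1}]'

```text
time: 13.25
position: [0.5683, 0.2443, 0.1675]
tool_rot: [0.0, -3.142, -0.001]
ft_force: [0.2, -0.2, -5.3]
grip_width: 0.247
grip_force: 50.0
```

>>> send_rows --rows '[{"hand": 0,"x": 2,"y": 33,"z": 0,"roll": 1.5},{"hand": 0,"x": 2,"y": 33,"z": 0,"roll": 1.5},{"hand": 0,"x": 2,"y": 14,"z": -25,"roll": 1.5},{"hand": 0,"x": 1,"y": 0,"z": -25,"roll": 0},{"hand": 0,"x": 0,"y": 0,"z": -10,"roll": 0},{"hand": 0,"x": 0,"y": 0,"z": 0,"roll": 0},{"hand": 0,"x": 0,"y": 0,"z": 0,"roll": 0}]'

```text
time: 13.95
position: [0.5761, 0.3215, 0.1087]
tool_rot: [-0.119, 3.138, 0.0]
ft_force: [0.8, -0.2, -2.7]
grip_width: 0.247
grip_force: 50.0
```

```bash
python3 look.py p1
python3 - <<'E'
from h import *
c=get_calibration("wrist")
for z in(.0045,):
    o=ortho("wrist",cv2.imread("pics/p1_w.png"),c,.33,.68,.15,.39,z); cv2.imwrite("pics/p1o.png",o)
E
```

```text
(array([576.1, 321.5, 108.7]), np.float64(4.3)) 21.5
```

View pics/p1o.png

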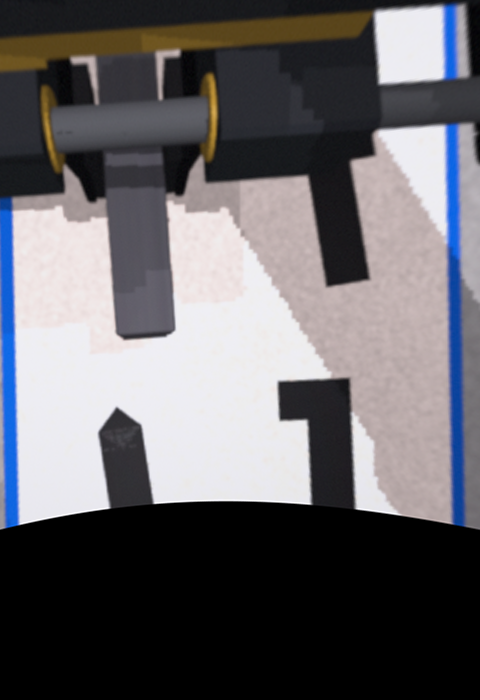

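The plan view shows the point mark tip at (118,407) and the side mark head front at row 380. Both match the estimates within 1 mm. Lowering and releasing.

>>> send_rows --rows '[{"hand": 0,"x": -1.5,"y": 1,"z": -15,"roll": 0},{"hand": 0,"x": 0,"y": 0,"z": -7,"roll": 0},{"hand": 0,"x": 0,"y": 0,"z": -2.5,"roll": 0},{"hand": 0,"x": 0,"y": 0,"z": 0,"roll": 0},{"hand": 0,"x": 0,"y": 0,"z": 0,"roll": 0}]'

```text
time: 14.55
position: [0.5742, 0.3228, 0.0836]
tool_rot: [-0.12, 3.139, 0.0]
ft_force: [0.0, -0.1, -5.2]
grip_width: 0.247
grip_force: 50.0
```

```bash
python3 -c "
from h import *
print(yaw(),get_state()['ft_force'])"
```

```text
(array([574.2, 322.8,  83.6]), np.float64(4.4)) [ 2.93454284e-03 -1.29029630e-01 -5.22962065e+00]
```

>>> send_rows --rows '[{"hand": 0,"x": 0,"y": 0,"z": -1.3,"roll": 0},{"hand": 0,"x": 0,"y": 0,"z": 0,"roll": 0},{"hand": 50,"x": 0,"y": 0,"z": 0,"roll": 0},{"hand": 50,"x": 0,"y": 0,"z": 0,"roll": 0},{"hand": 50,"x": 0,"y": 0,"z": 0,"roll": 0},{"hand": 50,"x": 0,"y": 0,"z": 10,"roll": 0},{"hand": 50,"x": 0,"y": 0,"z": 25,"roll": 0},{"hand": 50,"x": 0,"y": -20,"z": 45,"roll": 0},{"hand": 50,"x": 5,"y": -35,"z": 45,"roll": 0},{"hand": 50,"x": 5,"y": -30,"z": 45,"roll": 0}]'

```text
time: 15.55
position: [0.583, 0.2436, 0.2455]
tool_rot: [-0.122, 3.138, 0.0]
ft_force: [0.9, -0.5, -0.2]
grip_width: 0.573
grip_force: 0.0
```

```bash
cat > board.py <<'E'
from h import *
import sys
print(yaw());c=get_calibration("wrist");w=get_image("wrist")
b=(.36,.66,.16,.38)
o=np.hstack([ortho("wrist",w,c,*b,z,.0006) for z in(.0325,)]+[ortho("wrist",w,c,*b,.0045,.0006)])
cv2.imwrite("pics/%s.png"%sys.argv[1],o)
E
python3 board.py b1; python3 tools.py >/dev/null; python3 - <<'E'
E
```

```text
(array([583. , 243.6, 245.5]), np.float64(4.4))
```

View pics/b1.png

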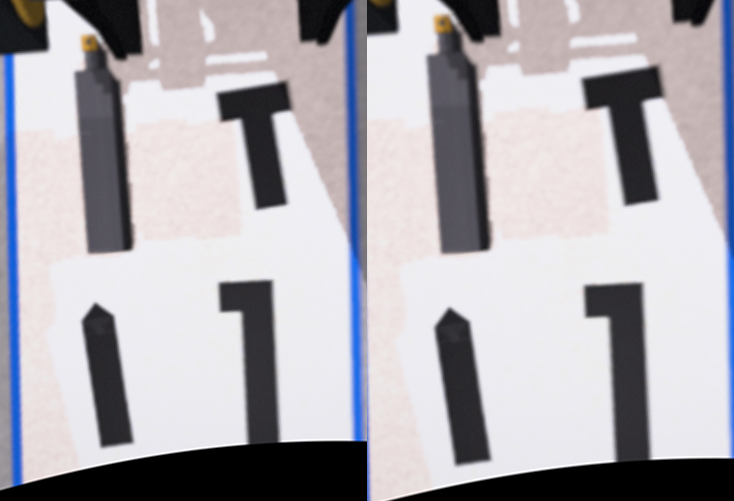

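The blade lies on its silhouette with no black visible around it, and its rear end is at row 250, as expected. Now to the mat for the side tool.

>>> send_rows --rows '[{"hand": 60,"x": 3,"y": -30,"z": 9,"roll": 1},{"hand": 60,"x": 3,"y": -37,"z": 9,"roll": 1},{"hand": 60,"x": 3,"y": -37,"z": 9,"roll": 1},{"hand": 60,"x": 3,"y": -37,"z": 9,"roll": 1},{"hand": 60,"x": 3,"y": -37,"z": 9,"roll": 1},{"hand": 60,"x": 3,"y": -37,"z": 9,"roll": 1},{"hand": 60,"x": 3,"y": -37,"z": 9,"roll": 1},{"hand": 60,"x": 3,"y": -37,"z": 9,"roll": 1},{"hand": 60,"x": 3,"y": -37,"z": 9,"roll": 1},{"hand": 60,"x": 0,"y": -37,"z": 4,"roll": 1}]'

```text
time: 16.65
position: [0.6105, -0.1196, 0.3297]
tool_rot: [-0.395, 3.114, -0.0]
ft_force: [0.9, 0.5, -0.0]
grip_width: 0.691
grip_force: 0.0
```

>>> send_rows --rows '[{"hand": 60,"x": 0,"y": -37,"z": 0,"roll": 1},{"hand": 60,"x": 0,"y": -37,"z": 0,"roll": 1},{"hand": 60,"x": 0,"y": -30,"z": 0,"roll": 1},{"hand": 60,"x": 0,"y": 0,"z": 0,"roll": 0},{"hand": 60,"x": 0,"y": 0,"z": 0,"roll": 0}]'

```text
time: 17.15
position: [0.6099, -0.2229, 0.3284]
tool_rot: [-0.472, 3.105, 0.001]
ft_force: [0.5, 0.4, -0.5]
grip_width: 0.687
grip_force: 0.0
```

```bash
cat > t2.py <<'E'
from h import *
print(yaw());c=get_calibration("wrist");w=get_image("wrist");b=(.37,.69,-.42,-.14)
print(np.round(c["world_from_camera"][:3,3],3))
o=ortho("wrist",w,c,*b,.028)
h=cv2.cvtColor(o,cv2.COLOR_BGR2HSV);m=((h[...,1]<90)&(h[...,2]>55)).astype(np.uint8)
m=cv2.morphologyEx(m,cv2.MORPH_CLOSE,np.ones((9,9)));m=cv2.morphologyEx(m,cv2.MORPH_OPEN,np.ones((7,7)))
for r in rects((1-m)*255,128,b[1],b[3],amin=800e-6):
    if r['LW'][0]<.2: print(r)
cv2.imwrite("pics/t2.png",cv2.resize((m*120)[...,None]//2+o//2,None,fx=.9,fy=.9))
E
python3 t2.py
```

```text
(array([ 609.9, -222.9,  328.4]), np.float64(17.3))
[ 0.539 -0.245  0.421]
{'c': [0.4463, -0.3411], 'g': [0.4484, -0.3361], 'LW': [0.0822, 0.0502], 'yaw': -5.4}
{'c': [0.4443, -0.2165], 'g': [0.441, -0.2176], 'LW': [0.0949, 0.0244], 'yaw': 18.2}
{'c': [0.6148, -0.1895], 'g': [0.6196, -0.1935], 'LW': [0.1111, 0.0362], 'yaw': 17.6}
```

Side tool unmoved: origin about (.6175,-.196), yaw 17.5.

>>> send_rows --rows '[{"hand": 60,"x": 2,"y": 7,"z": -40,"roll": 0},{"hand": 60,"x": 2,"y": 7,"z": -40,"roll": 0},{"hand": 60,"x": 2,"y": 7,"z": -40,"roll": 0},{"hand": 60,"x": 1.5,"y": 6,"z": -40,"roll": 0},{"hand": 60,"x": 0,"y": 0,"z": -40,"roll": 0},{"hand": 60,"x": 0,"y": 0,"z": -25,"roll": 0},{"hand": 60,"x": 0,"y": 0,"z": -15,"roll": 0},{"hand": 60,"x": 0,"y": 0,"z": -8,"roll": 0},{"hand": 60,"x": 0,"y": 0,"z": 0,"roll": 0},{"hand": 60,"x": 0,"y": 0,"z": 0,"roll": 0}]'

```text
time: 18.2
position: [0.6186, -0.1954, 0.0817]
tool_rot: [-0.475, 3.103, -0.001]
ft_force: [0.3, -0.6, -0.1]
grip_width: 0.686
grip_force: 0.0
```

>>> send_rows --rows '[{"hand": 60,"x": -1,"y": -1,"z": -5,"roll": 0},{"hand": 0,"x": 0,"y": 0,"z": 0,"roll": 0},{"hand": 0,"x": 0,"y": 0,"z": 0,"roll": 0},{"hand": 0,"x": 0,"y": 0,"z": 0,"roll": 0},{"hand": 0,"x": 0,"y": 0,"z": 0,"roll": 0},{"hand": 0,"x": 0,"y": 0,"z": 0,"roll": 0},{"hand": 0,"x": 0,"y": 0,"z": 0,"roll": 0}]'

```text
time: 18.9
position: [0.6165, -0.196, 0.0752]
tool_rot: [0.475, -3.105, -0.001]
ft_force: [0.0, 0.9, 1.1]
grip_width: 0.248
grip_force: 50.0
```

>>> send_rows --rows '[{"hand": 0,"x": 0,"y": 0,"z": 20,"roll": 0},{"hand": 0,"x": 0,"y": 0,"z": 35,"roll": 0},{"hand": 0,"x": 0,"y": 0,"z": 35,"roll": 0},{"hand": 0,"x": -14,"y": 18,"z": 0,"roll": -2},{"hand": 0,"x": -20,"y": 25,"z": 0,"roll": -3},{"hand": 0,"x": -20,"y": 25,"z": 0,"roll": -3},{"hand": 0,"x": -20,"y": 25,"z": 0,"roll": -3},{"hand": 0,"x": -20,"y": 25,"z": 0,"roll": -3},{"hand": 0,"x": -20,"y": 25,"z": 0,"roll": -3},{"hand": 0,"x": -20,"y": 25,"z": 0,"roll": -3}]'

```text
time: 19.9
position: [0.4807, -0.0275, 0.1642]
tool_rot: [-0.075, -3.139, 0.0]
ft_force: [0.8, 0.7, -3.8]
grip_width: 0.249
grip_force: 50.0
```

>>> send_rows --rows '[{"hand": 0,"x": -20,"y": 25,"z": 0,"roll": -3},{"hand": 0,"x": -10,"y": 10,"z": 0,"roll": -2.5},{"hand": 0,"x": 0,"y": 0,"z": -15,"roll": 0},{"hand": 0,"x": 0,"y": 0,"z": -8,"roll": 0},{"hand": 0,"x": 0,"y": 0,"z": 0,"roll": 0},{"hand": 0,"x": 0,"y": 0,"z": 0,"roll": 0}]'

```text
time: 20.5
position: [0.4525, 0.0061, 0.1419]
tool_rot: [-0.224, -3.133, 0.001]
ft_force: [0.0, -0.6, -4.5]
grip_width: 0.25
grip_force: 50.0
```

```bash
python3 -c "
from h import *
print(yaw(),get_state()['ft_force'])"
```

```text
(array([452.5,   6.1, 141.9]), np.float64(-8.2)) [ 1.84869500e-03 -5.99393059e-01 -4.52667673e+00]
```

>>> send_rows --rows '[{"hand": 0,"x": 0,"y": 0,"z": -9,"roll": 0},{"hand": 0,"x": 0,"y": 0,"z": -4,"roll": 0},{"hand": 0,"x": 0,"y": 0,"z": -4,"roll": 0},{"hand": 0,"x": 0,"y": 0,"z": -4,"roll": 0},{"hand": 0,"x": 0,"y": 0,"z": 0,"roll": 0},{"hand": 0,"x": 0,"y": 0,"z": 0,"roll": 0}]'

```text
time: 21.1
position: [0.4528, 0.0064, 0.122]
tool_rot: [-0.223, -3.134, -0.0]
ft_force: [-4.5, -0.6, 6.6]
grip_width: 0.249
grip_force: 50.0
```

>>> send_rows --rows '[{"hand": 0,"x": 2,"y": -0.3,"z": -1,"roll": 0},{"hand": 0,"x": 2,"y": -0.3,"z": -0.8,"roll": 0},{"hand": 0,"x": 2,"y": -0.3,"z": 0,"roll": 0},{"hand": 0,"x": 2,"y": -0.3,"z": 0,"roll": 0},{"hand": 0,"x": 2,"y": -0.3,"z": 0,"roll": 0},{"hand": 0,"x": 2,"y": -0.3,"z": 0,"roll": 0},{"hand": 0,"x": 2,"y": -0.3,"z": 0,"roll": 0},{"hand": 0,"x": 2,"y": -0.3,"z": 0,"roll": 0},{"hand": 0,"x": 2,"y": -0.3,"z": 0,"roll": 0},{"hand": 0,"x": 2,"y": -0.3,"z": 0,"roll": 0}]'

```text
time: 22.1
position: [0.4708, 0.0043, 0.1197]
tool_rot: [-0.221, -3.129, -0.002]
ft_force: [-9.9, 1.2, 10.1]
grip_width: 0.248
grip_force: 50.0
```

>>> send_rows --rows '[{"hand": 0,"x": 2,"y": -0.3,"z": 0,"roll": 0},{"hand": 0,"x": 2,"y": -0.3,"z": 0,"roll": 0},{"hand": 0,"x": 2,"y": -0.3,"z": 0,"roll": 0},{"hand": 0,"x": 2,"y": -0.3,"z": 0,"roll": 0},{"hand": 0,"x": 2,"y": -0.3,"z": 0,"roll": 0},{"hand": 0,"x": 2,"y": -0.3,"z": 0,"roll": 0},{"hand": 0,"x": 2,"y": -0.3,"z": 0,"roll": 0},{"hand": 0,"x": 2,"y": -0.3,"z": 0,"roll": 0},{"hand": 0,"x": 2,"y": -0.3,"z": 0,"roll": 0},{"hand": 0,"x": 2,"y": -0.3,"z": 0,"roll": 0}]'

```text
time: 23.1
position: [0.4908, 0.0013, 0.1198]
tool_rot: [-0.221, -3.129, -0.002]
ft_force: [-9.1, 1.8, 9.9]
grip_width: 0.254
grip_force: 50.0
```

>>> send_rows --rows '[{"hand": 0,"x": 2,"y": -0.3,"z": 0,"roll": 0},{"hand": 0,"x": 2,"y": -0.3,"z": 0,"roll": 0},{"hand": 0,"x": 2,"y": -0.3,"z": 0,"roll": 0},{"hand": 0,"x": 2,"y": -0.3,"z": 0,"roll": 0},{"hand": 0,"x": 2,"y": -0.3,"z": 0,"roll": 0},{"hand": 0,"x": 2,"y": -0.3,"z": 0,"roll": 0},{"hand": 0,"x": 2,"y": -0.3,"z": 0,"roll": 0},{"hand": 0,"x": 2,"y": -0.3,"z": 0,"roll": 0},{"hand": 0,"x": 2,"y": -0.3,"z": 0,"roll": 0},{"hand": 0,"x": 2,"y": -0.3,"z": 0,"roll": 0}]'

```text
time: 24.1
position: [0.5108, -0.0017, 0.1198]
tool_rot: [-0.221, -3.129, -0.002]
ft_force: [-9.3, 1.0, 10.9]
grip_width: 0.247
grip_force: 50.0
```

>>> send_rows --rows '[{"hand": 0,"x": 2,"y": -0.3,"z": 0,"roll": 0},{"hand": 0,"x": 2,"y": -0.3,"z": 0,"roll": 0},{"hand": 0,"x": 2,"y": -0.3,"z": 0,"roll": 0},{"hand": 0,"x": 2,"y": -0.3,"z": 0,"roll": 0},{"hand": 0,"x": 2,"y": -0.3,"z": 0,"roll": 0},{"hand": 0,"x": 2,"y": -0.3,"z": 0,"roll": 0},{"hand": 0,"x": 2,"y": -0.3,"z": 0,"roll": 0},{"hand": 0,"x": 2,"y": -0.3,"z": 0,"roll": 0},{"hand": 0,"x": 2,"y": -0.3,"z": 0,"roll": 0},{"hand": 0,"x": 2,"y": -0.3,"z": 0,"roll": 0}]'

```text
time: 25.1
position: [0.5308, -0.0047, 0.1199]
tool_rot: [-0.221, -3.129, -0.002]
ft_force: [-9.5, 1.0, 10.7]
grip_width: 0.252
grip_force: 50.0
```

>>> send_rows --rows '[{"hand": 0,"x": 2,"y": -0.3,"z": 0,"roll": 0},{"hand": 0,"x": 2,"y": -0.3,"z": 0,"roll": 0},{"hand": 0,"x": 2,"y": -0.3,"z": 0,"roll": 0},{"hand": 0,"x": 2,"y": -0.3,"z": 0,"roll": 0},{"hand": 0,"x": 2,"y": -0.3,"z": 0,"roll": 0},{"hand": 0,"x": 2,"y": -0.3,"z": 0,"roll": 0},{"hand": 0,"x": 2,"y": -0.3,"z": 0,"roll": 0},{"hand": 0,"x": 2,"y": -0.3,"z": 0,"roll": 0},{"hand": 0,"x": 2,"y": -0.3,"z": 0,"roll": 0},{"hand": 0,"x": 2,"y": -0.3,"z": 0,"roll": 0}]'

```text
time: 26.1
position: [0.5509, -0.0077, 0.1199]
tool_rot: [-0.221, -3.129, -0.002]
ft_force: [-9.9, 0.2, 10.1]
grip_width: 0.25
grip_force: 50.0
```

>>> send_rows --rows '[{"hand": 0,"x": 0,"y": 0,"z": 20,"roll": 0},{"hand": 0,"x": 0,"y": 0,"z": 25,"roll": 0},{"hand": 0,"x": -12,"y": 20,"z": 0,"roll": 1},{"hand": 0,"x": -13,"y": 26,"z": 0,"roll": 1.3},{"hand": 0,"x": -13,"y": 26,"z": 0,"roll": 1.3},{"hand": 0,"x": -13,"y": 26,"z": 0,"roll": 1.3},{"hand": 0,"x": -13,"y": 26,"z": 0,"roll": 1.3},{"hand": 0,"x": -13,"y": 26,"z": 0,"roll": 1.3},{"hand": 0,"x": -13,"y": 26,"z": 0,"roll": 1.3},{"hand": 0,"x": -13,"y": 26,"z": 0,"roll": 1.3}]'

```text
time: 27.1
position: [0.4487, 0.1946, 0.1638]
tool_rot: [0.056, -3.141, 0.0]
ft_force: [-0.1, -0.3, -4.7]
grip_width: 0.249
grip_force: 50.0
```

>>> send_rows --rows '[{"hand": 0,"x": -13,"y": 26,"z": 0,"roll": 1.3},{"hand": 0,"x": 0,"y": 3,"z": -30,"roll": 0},{"hand": 0,"x": 0,"y": 0,"z": -30,"roll": 0},{"hand": 0,"x": 0,"y": 0,"z": -10,"roll": 0},{"hand": 0,"x": 0,"y": 0,"z": 0,"roll": 0},{"hand": 0,"x": 0,"y": 0,"z": 0,"roll": 0}]'

```text
time: 27.7
position: [0.4373, 0.2226, 0.0951]
tool_rot: [-0.089, 3.139, 0.001]
ft_force: [0.9, -0.0, -3.8]
grip_width: 0.249
grip_force: 50.0
```

```bash
python3 -c "
from h import *
print(yaw(),get_state()['ft_force'])"
```

```text
(array([437.3, 222.6,  95.1]), np.float64(3.3)) [ 0.89530889 -0.03946836 -3.7993968 ]
```

>>> send_rows --rows '[{"hand": 0,"x": -1.5,"y": 0.5,"z": -9,"roll": 0},{"hand": 0,"x": 0,"y": 0,"z": -4,"roll": 0},{"hand": 0,"x": 0,"y": 0,"z": 0,"roll": 0},{"hand": 0,"x": 0,"y": 0,"z": 0,"roll": 0}]'

```text
time: 28.1
position: [0.4351, 0.2232, 0.0815]
tool_rot: [-0.09, 3.14, 0.0]
ft_force: [0.6, -0.1, -4.4]
grip_width: 0.247
grip_force: 50.0
```

>>> send_rows --rows '[{"hand": 0,"x": 0,"y": 0,"z": -2.3,"roll": 0},{"hand": 0,"x": 0,"y": 0,"z": 0,"roll": 0},{"hand": 50,"x": 0,"y": 0,"z": 0,"roll": 0},{"hand": 50,"x": 0,"y": 0,"z": 0,"roll": 0},{"hand": 50,"x": 0,"y": 0,"z": 0,"roll": 0},{"hand": 50,"x": 0,"y": 0,"z": 10,"roll": 0},{"hand": 50,"x": 0,"y": 0,"z": 35,"roll": 0},{"hand": 50,"x": 10,"y": 0,"z": 45,"roll": 0},{"hand": 60,"x": 20,"y": -20,"z": 45,"roll": 1},{"hand": 60,"x": 20,"y": -35,"z": 45,"roll": 2}]'

```text
time: 29.1
position: [0.4811, 0.1766, 0.2522]
tool_rot: [-0.18, 3.133, 0.003]
ft_force: [0.7, 0.7, 0.3]
grip_width: 0.657
grip_force: 0.0
```

>>> send_rows --rows '[{"hand": 60,"x": 20,"y": -40,"z": 30,"roll": 2},{"hand": 60,"x": 10,"y": -40,"z": 30,"roll": 2},{"hand": 60,"x": 0,"y": -40,"z": 10,"roll": 2},{"hand": 60,"x": 0,"y": -40,"z": 0,"roll": 2},{"hand": 60,"x": 0,"y": -40,"z": 0,"roll": 2},{"hand": 60,"x": 0,"y": -40,"z": 0,"roll": 2},{"hand": 60,"x": 0,"y": -40,"z": 0,"roll": 0},{"hand": 60,"x": 0,"y": -40,"z": 0,"roll": 0},{"hand": 60,"x": 0,"y": -40,"z": 0,"roll": 0},{"hand": 60,"x": 0,"y": -40,"z": 0,"roll": 0}]'

```text
time: 30.1
position: [0.5085, -0.2226, 0.3171]
tool_rot: [-0.499, 3.1, 0.001]
ft_force: [0.4, -0.2, -0.5]
grip_width: 0.686
grip_force: 0.0
```

>>> send_rows --rows '[{"hand": 60,"x": 0,"y": -20,"z": 0,"roll": 0},{"hand": 60,"x": 0,"y": 0,"z": 0,"roll": 0},{"hand": 60,"x": 0,"y": 0,"z": 0,"roll": 0}]'

```text
time: 30.4
position: [0.5088, -0.2407, 0.3164]
tool_rot: [-0.498, 3.101, 0.001]
ft_force: [-0.6, -0.3, 0.0]
grip_width: 0.691
grip_force: 0.0
```

```bash
python3 t2.py
python3 - <<'E'
from h import *
# board seen from the fixed top camera (tools at height 32.5mm)
c=get_calibration("top");o=ortho("top",get_image("top"),c,.33,.66,.14,.39,.0325,.0008)
p=cv2.imread("pics/t2.png");q=np.zeros((600,800,3),np.uint8);q[:p.shape[0],:p.shape[1]]=p[:600];q[:o.shape[0],487:487+o.shape[1]]=o[:,:313];cv2.imwrite("pics/t3.png",q)
E
```

```text
(array([ 508.8, -240.7,  316.4]), np.float64(18.3))
[ 0.439 -0.264  0.409]
{'c': [0.4428, -0.342], 'g': [0.4464, -0.3376], 'LW': [0.0811, 0.0488], 'yaw': -5.2}
{'c': [0.4405, -0.2175], 'g': [0.439, -0.218], 'LW': [0.087, 0.024], 'yaw': 18.4}
```

View pics/t3.png

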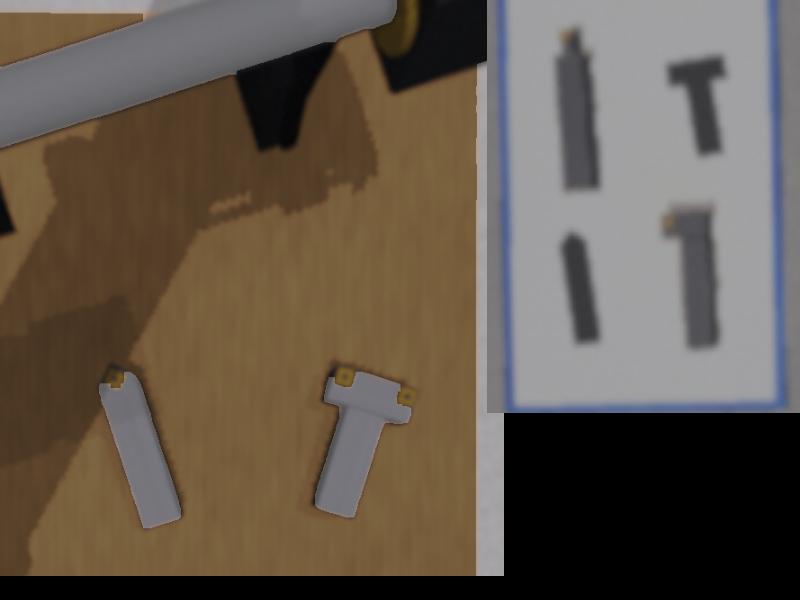

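Blade and side both sit on their silhouettes. Point and tee are unmoved; the point tool's origin is at (.4455,-.2153), yaw 18.

>>> send_rows --rows '[{"hand": 60,"x": -15,"y": 6.5,"z": -30,"roll": 0},{"hand": 60,"x": -16,"y": 6.5,"z": -30,"roll": 0},{"hand": 60,"x": -16,"y": 6.5,"z": -40,"roll": 0},{"hand": 60,"x": -16,"y": 6,"z": -40,"roll": 0},{"hand": 60,"x": 0,"y": 0,"z": -40,"roll": 0},{"hand": 60,"x": 0,"y": 0,"z": -25,"roll": 0},{"hand": 60,"x": 0,"y": 0,"z": -18,"roll": 0},{"hand": 60,"x": 0,"y": 0,"z": -10,"roll": 0},{"hand": 60,"x": 0,"y": 0,"z": 0,"roll": 0},{"hand": 60,"x": 0,"y": 0,"z": 0,"roll": 0}]'

```text
time: 31.5
position: [0.4465, -0.2152, 0.0836]
tool_rot: [-0.501, 3.1, -0.0]
ft_force: [0.5, -0.0, 0.2]
grip_width: 0.688
grip_force: 0.0
```

>>> send_rows --rows '[{"hand": 60,"x": -1,"y": 0,"z": -7,"roll": 0},{"hand": 60,"x": 0,"y": 0,"z": 0,"roll": 0},{"hand": 0,"x": 0,"y": 0,"z": 0,"roll": 0},{"hand": 0,"x": 0,"y": 0,"z": 0,"roll": 0},{"hand": 0,"x": 0,"y": 0,"z": 0,"roll": 0},{"hand": 0,"x": 0,"y": 0,"z": 0,"roll": 0},{"hand": 0,"x": 0,"y": 0,"z": 0,"roll": 0},{"hand": 0,"x": 0,"y": 0,"z": 0,"roll": 0}]'

```text
time: 32.3
position: [0.4448, -0.2154, 0.076]
tool_rot: [0.499, -3.102, -0.001]
ft_force: [0.8, -0.2, 0.6]
grip_width: 0.247
grip_force: 50.0
```

>>> send_rows --rows '[{"hand": 0,"x": 0,"y": 0,"z": 20,"roll": 0},{"hand": 0,"x": 0,"y": 0,"z": 35,"roll": 0},{"hand": 0,"x": 0,"y": 0,"z": 35,"roll": 0},{"hand": 0,"x": 1,"y": 22,"z": 0,"roll": -2.2},{"hand": 0,"x": 1,"y": 30,"z": 0,"roll": -4},{"hand": 0,"x": 1,"y": 30,"z": 0,"roll": -4},{"hand": 0,"x": 1,"y": 30,"z": 0,"roll": -4},{"hand": 0,"x": 1,"y": 30,"z": 0,"roll": -4},{"hand": 0,"x": 1,"y": 30,"z": 0,"roll": -4},{"hand": 0,"x": 1,"y": 30,"z": 0,"roll": -4}]'

```text
time: 33.3
position: [0.4509, -0.0124, 0.1652]
tool_rot: [-0.221, -3.132, 0.0]
ft_force: [-0.4, -0.1, -3.8]
grip_width: 0.247
grip_force: 50.0
```

>>> send_rows --rows '[{"hand": 0,"x": 1,"y": 20,"z": 0,"roll": 0},{"hand": 0,"x": 0,"y": 0,"z": -15,"roll": 0},{"hand": 0,"x": 0,"y": 0,"z": -8,"roll": 0},{"hand": 0,"x": 0,"y": 0,"z": 0,"roll": 0},{"hand": 0,"x": 0,"y": 0,"z": 0,"roll": 0}]'

```text
time: 33.8
position: [0.4524, 0.0057, 0.1426]
tool_rot: [-0.219, -3.133, 0.001]
ft_force: [1.3, 0.3, -3.0]
grip_width: 0.248
grip_force: 50.0
```

```bash
python3 -c "
from h import *
print(yaw(),get_state()['ft_force'])"
```

```text
(array([452.4,   5.7, 142.6]), np.float64(-8.0)) [ 1.25158989  0.34469468 -3.00130264]
```

>>> send_rows --rows '[{"hand": 0,"x": 0,"y": 1,"z": -9,"roll": 0},{"hand": 0,"x": 0,"y": 0,"z": -4,"roll": 0},{"hand": 0,"x": 0,"y": 0,"z": -4,"roll": 0},{"hand": 0,"x": 0,"y": 0,"z": -4,"roll": 0},{"hand": 0,"x": 0,"y": 0,"z": 0,"roll": 0},{"hand": 0,"x": 0,"y": 0,"z": 0,"roll": 0}]'

```text
time: 34.4
position: [0.4529, 0.0074, 0.1227]
tool_rot: [-0.217, -3.134, -0.001]
ft_force: [-4.4, -0.0, 7.8]
grip_width: 0.248
grip_force: 50.0
```

>>> send_rows --rows '[{"hand": 0,"x": 2,"y": -0.3,"z": -1,"roll": 0},{"hand": 0,"x": 2,"y": -0.3,"z": -0.7,"roll": 0},{"hand": 0,"x": 2,"y": -0.3,"z": 0,"roll": 0},{"hand": 0,"x": 2,"y": -0.3,"z": 0,"roll": 0},{"hand": 0,"x": 2,"y": -0.3,"z": 0,"roll": 0},{"hand": 0,"x": 2,"y": -0.3,"z": 0,"roll": 0},{"hand": 0,"x": 2,"y": -0.3,"z": 0,"roll": 0},{"hand": 0,"x": 2,"y": -0.3,"z": 0,"roll": 0},{"hand": 0,"x": 2,"y": -0.3,"z": 0,"roll": 0},{"hand": 0,"x": 2,"y": -0.3,"z": 0,"roll": 0}]'

```text
time: 35.4
position: [0.4709, 0.0051, 0.1206]
tool_rot: [-0.216, -3.129, -0.002]
ft_force: [-9.1, 1.1, 11.0]
grip_width: 0.248
grip_force: 50.0
```

>>> send_rows --rows '[{"hand": 0,"x": 2,"y": -0.3,"z": 0,"roll": 0},{"hand": 0,"x": 2,"y": -0.3,"z": 0,"roll": 0},{"hand": 0,"x": 2,"y": -0.3,"z": 0,"roll": 0},{"hand": 0,"x": 2,"y": -0.3,"z": 0,"roll": 0},{"hand": 0,"x": 2,"y": -0.3,"z": 0,"roll": 0},{"hand": 0,"x": 2,"y": -0.3,"z": 0,"roll": 0},{"hand": 0,"x": 2,"y": -0.3,"z": 0,"roll": 0},{"hand": 0,"x": 2,"y": -0.3,"z": 0,"roll": 0},{"hand": 0,"x": 2,"y": -0.3,"z": 0,"roll": 0},{"hand": 0,"x": 2,"y": -0.3,"z": 0,"roll": 0}]'

```text
time: 36.4
position: [0.491, 0.0021, 0.1206]
tool_rot: [-0.216, -3.129, -0.002]
ft_force: [-10.2, 1.8, 11.2]
grip_width: 0.25
grip_force: 50.0
```

>>> send_rows --rows '[{"hand": 0,"x": 2,"y": -0.3,"z": 0,"roll": 0},{"hand": 0,"x": 2,"y": -0.3,"z": 0,"roll": 0},{"hand": 0,"x": 2,"y": -0.3,"z": 0,"roll": 0},{"hand": 0,"x": 2,"y": -0.3,"z": 0,"roll": 0},{"hand": 0,"x": 2,"y": -0.3,"z": 0,"roll": 0},{"hand": 0,"x": 2,"y": -0.3,"z": 0,"roll": 0},{"hand": 0,"x": 2,"y": -0.3,"z": 0,"roll": 0},{"hand": 0,"x": 2,"y": -0.3,"z": 0,"roll": 0},{"hand": 0,"x": 2,"y": -0.3,"z": 0,"roll": 0},{"hand": 0,"x": 2,"y": -0.3,"z": 0,"roll": 0}]'

```text
time: 37.4
position: [0.511, -0.0009, 0.1207]
tool_rot: [-0.216, -3.129, -0.002]
ft_force: [-9.8, 2.0, 10.3]
grip_width: 0.246
grip_force: 50.0
```

>>> send_rows --rows '[{"hand": 0,"x": 2,"y": -0.3,"z": 0,"roll": 0},{"hand": 0,"x": 2,"y": -0.3,"z": 0,"roll": 0},{"hand": 0,"x": 2,"y": -0.3,"z": 0,"roll": 0},{"hand": 0,"x": 2,"y": -0.3,"z": 0,"roll": 0},{"hand": 0,"x": 2,"y": -0.3,"z": 0,"roll": 0},{"hand": 0,"x": 2,"y": -0.3,"z": 0,"roll": 0},{"hand": 0,"x": 2,"y": -0.3,"z": 0,"roll": 0},{"hand": 0,"x": 2,"y": -0.3,"z": 0,"roll": 0},{"hand": 0,"x": 2,"y": -0.3,"z": 0,"roll": 0},{"hand": 0,"x": 2,"y": -0.3,"z": 0,"roll": 0}]'

```text
time: 38.4
position: [0.531, -0.0039, 0.1207]
tool_rot: [-0.216, -3.129, -0.002]
ft_force: [-9.9, 1.3, 11.2]
grip_width: 0.249
grip_force: 50.0
```

>>> send_rows --rows '[{"hand": 0,"x": 2,"y": -0.3,"z": 0,"roll": 0},{"hand": 0,"x": 2,"y": -0.3,"z": 0,"roll": 0},{"hand": 0,"x": 2,"y": -0.3,"z": 0,"roll": 0},{"hand": 0,"x": 2,"y": -0.3,"z": 0,"roll": 0},{"hand": 0,"x": 2,"y": -0.3,"z": 0,"roll": 0},{"hand": 0,"x": 2,"y": -0.3,"z": 0,"roll": 0},{"hand": 0,"x": 2,"y": -0.3,"z": 0,"roll": 0},{"hand": 0,"x": 2,"y": -0.3,"z": 0,"roll": 0},{"hand": 0,"x": 2,"y": -0.3,"z": 0,"roll": 0},{"hand": 0,"x": 2,"y": -0.3,"z": 0,"roll": 0}]'

```text
time: 39.4
position: [0.5511, -0.0069, 0.1208]
tool_rot: [-0.216, -3.129, -0.002]
ft_force: [-9.7, 1.0, 11.0]
grip_width: 0.248
grip_force: 50.0
```

>>> send_rows --rows '[{"hand": 0,"x": 0,"y": 0,"z": 20,"roll": 0},{"hand": 0,"x": 0,"y": 0,"z": 30,"roll": 0},{"hand": 0,"x": -8,"y": 20,"z": 0,"roll": 1.2},{"hand": 0,"x": -12,"y": 32,"z": 0,"roll": 1.6},{"hand": 0,"x": -12,"y": 32,"z": 0,"roll": 1.6},{"hand": 0,"x": -12,"y": 32,"z": 0,"roll": 1.6},{"hand": 0,"x": -12,"y": 32,"z": 0,"roll": 1.6},{"hand": 0,"x": -12,"y": 32,"z": 0,"roll": 1.6},{"hand": 0,"x": -12,"y": 32,"z": 0,"roll": 1.6},{"hand": 0,"x": -12,"y": 32,"z": 0,"roll": 1.6}]'

```text
time: 40.4
position: [0.4592, 0.2382, 0.1692]
tool_rot: [0.127, -3.138, 0.0]
ft_force: [0.4, -0.2, -3.7]
grip_width: 0.246
grip_force: 50.0
```

>>> send_rows --rows '[{"hand": 0,"x": -12,"y": 32,"z": 0,"roll": 1.6},{"hand": 0,"x": -12,"y": 32,"z": 0,"roll": 1.6},{"hand": 0,"x": -6,"y": 23,"z": 0,"roll": 1.1},{"hand": 0,"x": 0,"y": 0,"z": -30,"roll": 0},{"hand": 0,"x": 0,"y": 0,"z": -30,"roll": 0},{"hand": 0,"x": 0,"y": 0,"z": -15,"roll": 0},{"hand": 0,"x": 0,"y": 0,"z": 0,"roll": 0},{"hand": 0,"x": 0,"y": 0,"z": 0,"roll": 0}]'

```text
time: 41.2
position: [0.4309, 0.3234, 0.0951]
tool_rot: [0.241, -3.132, 0.001]
ft_force: [1.0, 0.9, -3.7]
grip_width: 0.248
grip_force: 50.0
```

```bash
python3 -c "
from h import *
print(yaw(),get_state()['ft_force'])"
```

```text
(array([430.9, 323.4,  95.1]), np.float64(8.8)) [ 1.01510331  0.88842152 -3.72383245]
```

>>> send_rows --rows '[{"hand": 0,"x": -1.5,"y": 0.5,"z": -9,"roll": 0},{"hand": 0,"x": 0,"y": 0,"z": -4,"roll": 0},{"hand": 0,"x": 0,"y": 0,"z": 0,"roll": 0},{"hand": 0,"x": 0,"y": 0,"z": 0,"roll": 0}]'

```text
time: 41.6
position: [0.4294, 0.324, 0.0824]
tool_rot: [-0.241, 3.132, 0.0]
ft_force: [0.7, -0.1, -5.4]
grip_width: 0.249
grip_force: 50.0
```

>>> send_rows --rows '[{"hand": 0,"x": 0,"y": 0,"z": -2.5,"roll": 0},{"hand": 0,"x": 0,"y": 0,"z": 0,"roll": 0},{"hand": 50,"x": 0,"y": 0,"z": 0,"roll": 0},{"hand": 50,"x": 0,"y": 0,"z": 0,"roll": 0},{"hand": 50,"x": 0,"y": 0,"z": 0,"roll": 0},{"hand": 50,"x": 0,"y": 0,"z": 10,"roll": 0},{"hand": 50,"x": 0,"y": 0,"z": 35,"roll": 0},{"hand": 50,"x": 10,"y": 0,"z": 45,"roll": 0},{"hand": 60,"x": 20,"y": -20,"z": 45,"roll": -1},{"hand": 60,"x": 20,"y": -35,"z": 45,"roll": -2}]'

```text
time: 42.6
position: [0.475, 0.2776, 0.2528]
tool_rot: [-0.163, 3.135, 0.004]
ft_force: [1.3, 0.3, -0.5]
grip_width: 0.66
grip_force: 0.0
```

>>> send_rows --rows '[{"hand": 60,"x": 20,"y": -40,"z": 35,"roll": -3},{"hand": 60,"x": 10,"y": -40,"z": 25,"roll": -3},{"hand": 60,"x": 0,"y": -40,"z": 10,"roll": -3},{"hand": 60,"x": 0,"y": -40,"z": 0,"roll": -3},{"hand": 60,"x": 0,"y": -40,"z": 0,"roll": -3},{"hand": 60,"x": 0,"y": -40,"z": 0,"roll": -3},{"hand": 60,"x": 0,"y": -40,"z": 0,"roll": -3},{"hand": 60,"x": 0,"y": -40,"z": 0,"roll": 0},{"hand": 60,"x": 0,"y": -40,"z": 0,"roll": 0},{"hand": 60,"x": 0,"y": -40,"z": 0,"roll": 0}]'

```text
time: 43.6
position: [0.5019, -0.1208, 0.3162]
tool_rot: [0.416, 3.112, 0.002]
ft_force: [0.6, -0.8, 0.5]
grip_width: 0.69
grip_force: 0.0
```

>>> send_rows --rows '[{"hand": 60,"x": 0,"y": -40,"z": 0,"roll": 0},{"hand": 60,"x": 0,"y": -40,"z": 0,"roll": 0},{"hand": 60,"x": 0,"y": -40,"z": 0,"roll": 0},{"hand": 60,"x": 0,"y": -40,"z": 0,"roll": 0},{"hand": 60,"x": 0,"y": -40,"z": 0,"roll": 0},{"hand": 60,"x": 0,"y": 0,"z": 0,"roll": 0},{"hand": 60,"x": 0,"y": 0,"z": 0,"roll": 0}]'

```text
time: 44.3
position: [0.5016, -0.32, 0.3156]
tool_rot: [0.42, 3.113, 0.0]
ft_force: [0.0, 0.7, -0.2]
grip_width: 0.691
grip_force: 0.0
```

```bash
python3 t2.py
python3 - <<'E'
from h import *
# board seen from the fixed top camera (tools at height 32.5mm)
c=get_calibration("top");o=ortho("top",get_image("top"),c,.33,.66,.14,.39,.0325,.0008)
p=cv2.imread("pics/t2.png");q=np.zeros((600,800,3),np.uint8);q[:p.shape[0],:p.shape[1]]=p[:600];q[:o.shape[0],487:487+o.shape[1]]=o[:,:313];cv2.imwrite("pics/t4.png",q)
E
```

```text
(array([ 501.6, -320. ,  315.6]), np.float64(-15.4))
[ 0.431 -0.3    0.409]
{'c': [0.4427, -0.3427], 'g': [0.4466, -0.3385], 'LW': [0.0811, 0.0474], 'yaw': -5.3}
```

View pics/t4.png

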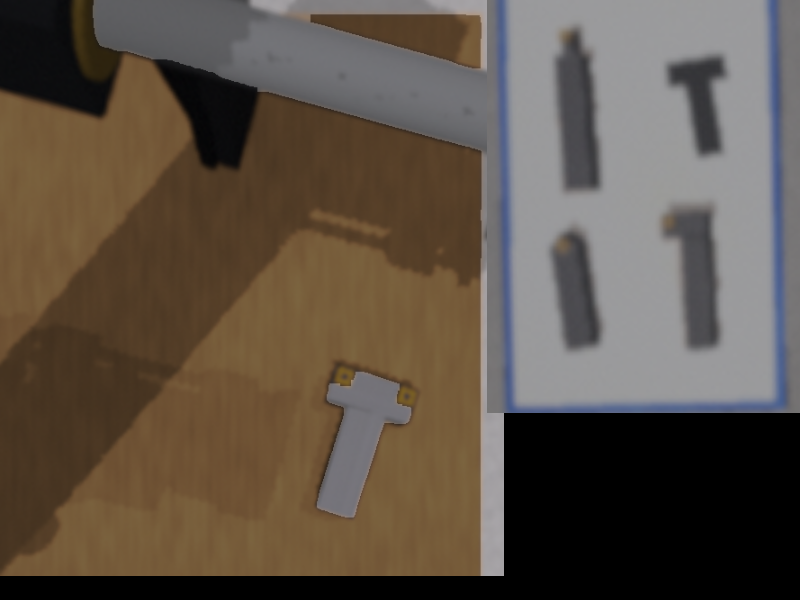

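Three tools are seated. The tee is unmoved at (.443,-.338), yaw -16.3. I'll grasp it 8 mm behind its origin, at (.435,-.336).

>>> send_rows --rows '[{"hand": 60,"x": -16,"y": -4,"z": -30,"roll": -0.8},{"hand": 60,"x": -17,"y": -4,"z": -30,"roll": 0},{"hand": 60,"x": -17,"y": -4,"z": -40,"roll": 0},{"hand": 60,"x": -16,"y": -4,"z": -40,"roll": 0},{"hand": 60,"x": 0,"y": 0,"z": -40,"roll": 0},{"hand": 60,"x": 0,"y": 0,"z": -25,"roll": 0},{"hand": 60,"x": 0,"y": 0,"z": -18,"roll": 0},{"hand": 60,"x": 0,"y": 0,"z": -10,"roll": 0},{"hand": 60,"x": 0,"y": 0,"z": 0,"roll": 0},{"hand": 60,"x": 0,"y": 0,"z": 0,"roll": 0}]'

```text
time: 45.4
position: [0.4371, -0.3347, 0.083]
tool_rot: [0.435, 3.11, 0.0]
ft_force: [0.5, -0.1, -0.1]
grip_width: 0.688
grip_force: 0.0
```

>>> send_rows --rows '[{"hand": 60,"x": -1,"y": 0,"z": -6.5,"roll": 0},{"hand": 60,"x": 0,"y": 0,"z": 0,"roll": 0},{"hand": 60,"x": 0,"y": 0,"z": 0,"roll": 0}]'

```text
time: 45.7
position: [0.4354, -0.3351, 0.0759]
tool_rot: [0.437, 3.11, 0.0]
ft_force: [-0.3, 0.2, -0.1]
grip_width: 0.688
grip_force: 0.0
```

>>> send_rows --rows '[{"hand": 0,"x": 0,"y": 0,"z": 0,"roll": 0},{"hand": 0,"x": 0,"y": 0,"z": 0,"roll": 0},{"hand": 0,"x": 0,"y": 0,"z": 0,"roll": 0},{"hand": 0,"x": 0,"y": 0,"z": 0,"roll": 0},{"hand": 0,"x": 0,"y": 0,"z": 0,"roll": 0},{"hand": 0,"x": 0,"y": 0,"z": 0,"roll": 0}]'

```text
time: 46.3
position: [0.4352, -0.3352, 0.0756]
tool_rot: [0.438, 3.111, -0.0]
ft_force: [-0.6, -0.5, -0.9]
grip_width: 0.248
grip_force: 49.7
```

>>> send_rows --rows '[{"hand": 0,"x": 0,"y": 0,"z": 20,"roll": 0},{"hand": 0,"x": 0,"y": 0,"z": 35,"roll": 0},{"hand": 0,"x": 0,"y": 0,"z": 35,"roll": 0},{"hand": 0,"x": 1,"y": 22,"z": 0,"roll": 1},{"hand": 0,"x": 1,"y": 32,"z": 0,"roll": 1},{"hand": 0,"x": 1,"y": 32,"z": 0,"roll": 1},{"hand": 0,"x": 1,"y": 32,"z": 0,"roll": 1},{"hand": 0,"x": 1,"y": 32,"z": 0,"roll": 1},{"hand": 0,"x": 1,"y": 32,"z": 0,"roll": 1},{"hand": 0,"x": 1,"y": 32,"z": 0,"roll": 1}]'

```text
time: 47.3
position: [0.4413, -0.1196, 0.165]
tool_rot: [-0.246, -3.131, -0.001]
ft_force: [-0.2, 0.8, -3.6]
grip_width: 0.25
grip_force: 49.7
```

>>> send_rows --rows '[{"hand": 0,"x": 1,"y": 32,"z": 0,"roll": 1},{"hand": 0,"x": 1,"y": 32,"z": 0,"roll": 0},{"hand": 0,"x": 0,"y": 32,"z": 0,"roll": 0},{"hand": 0,"x": 0,"y": 32,"z": 0,"roll": 0},{"hand": 0,"x": 0,"y": 1,"z": -15,"roll": 0},{"hand": 0,"x": 0,"y": 0,"z": -8,"roll": 0},{"hand": 0,"x": 0,"y": 0,"z": 0,"roll": 0},{"hand": 0,"x": 0,"y": 0,"z": 0,"roll": 0}]'

```text
time: 48.1
position: [0.4439, 0.007, 0.1424]
tool_rot: [-0.222, -3.133, 0.001]
ft_force: [0.0, -0.0, -3.3]
grip_width: 0.243
grip_force: 49.7
```

```bash
python3 look.py s4; python3 -c "
from h import *
print(yaw(),get_state()['ft_force'])"
```

```text
(array([443.9,   7. , 142.4]), np.float64(-8.1)) 21.1
(array([444.5,   7.2, 143. ]), np.float64(-8.1)) [-0.21496722 -0.21277359 -3.74407483]
```

View pics/s4.png

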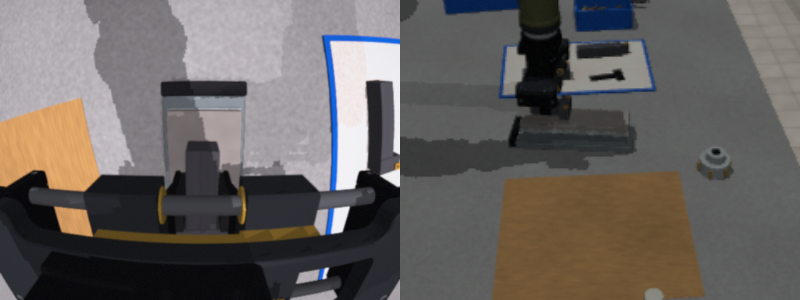

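The tee is held straight over the stone at column 202, and the mat is empty. Pressing down.

>>> send_rows --rows '[{"hand": 0,"x": 0,"y": 0,"z": -9,"roll": 0},{"hand": 0,"x": 0,"y": 0,"z": -4,"roll": 0},{"hand": 0,"x": 0,"y": 0,"z": -4,"roll": 0},{"hand": 0,"x": 0,"y": 0,"z": -4,"roll": 0},{"hand": 0,"x": 0,"y": 0,"z": 0,"roll": 0},{"hand": 0,"x": 0,"y": 0,"z": 0,"roll": 0}]'

```text
time: 48.8
position: [0.4443, 0.0078, 0.1223]
tool_rot: [-0.22, -3.133, -0.0]
ft_force: [-3.7, -1.0, 8.3]
grip_width: 0.248
grip_force: 49.7
```

>>> send_rows --rows '[{"hand": 0,"x": 2,"y": -0.3,"z": -1,"roll": 0},{"hand": 0,"x": 2,"y": -0.3,"z": -0.3,"roll": 0},{"hand": 0,"x": 2,"y": -0.3,"z": 0,"roll": 0},{"hand": 0,"x": 2,"y": -0.3,"z": 0,"roll": 0},{"hand": 0,"x": 2,"y": -0.3,"z": 0,"roll": 0},{"hand": 0,"x": 2,"y": -0.3,"z": 0,"roll": 0},{"hand": 0,"x": 2,"y": -0.3,"z": 0,"roll": 0},{"hand": 0,"x": 2,"y": -0.3,"z": 0,"roll": 0},{"hand": 0,"x": 2,"y": -0.3,"z": 0,"roll": 0},{"hand": 0,"x": 2,"y": -0.3,"z": 0,"roll": 0}]'

```text
time: 49.8
position: [0.4625, 0.0057, 0.1205]
tool_rot: [-0.218, -3.129, -0.002]
ft_force: [-8.7, 2.1, 10.4]
grip_width: 0.251
grip_force: 49.7
```

>>> send_rows --rows '[{"hand": 0,"x": 2,"y": -0.3,"z": 0,"roll": 0},{"hand": 0,"x": 2,"y": -0.3,"z": 0,"roll": 0},{"hand": 0,"x": 2,"y": -0.3,"z": 0,"roll": 0},{"hand": 0,"x": 2,"y": -0.3,"z": 0,"roll": 0},{"hand": 0,"x": 2,"y": -0.3,"z": 0,"roll": 0},{"hand": 0,"x": 2,"y": -0.3,"z": 0,"roll": 0},{"hand": 0,"x": 2,"y": -0.3,"z": 0,"roll": 0},{"hand": 0,"x": 2,"y": -0.3,"z": 0,"roll": 0},{"hand": 0,"x": 2,"y": -0.3,"z": 0,"roll": 0},{"hand": 0,"x": 2,"y": -0.3,"z": 0,"roll": 0}]'

```text
time: 50.8
position: [0.4825, 0.0027, 0.1206]
tool_rot: [-0.218, -3.129, -0.002]
ft_force: [-8.7, 1.4, 10.6]
grip_width: 0.249
grip_force: 49.7
```

>>> send_rows --rows '[{"hand": 0,"x": 2,"y": -0.3,"z": 0,"roll": 0},{"hand": 0,"x": 2,"y": -0.3,"z": 0,"roll": 0},{"hand": 0,"x": 2,"y": -0.3,"z": 0,"roll": 0},{"hand": 0,"x": 2,"y": -0.3,"z": 0,"roll": 0},{"hand": 0,"x": 2,"y": -0.3,"z": 0,"roll": 0},{"hand": 0,"x": 2,"y": -0.3,"z": 0,"roll": 0},{"hand": 0,"x": 2,"y": -0.3,"z": 0,"roll": 0},{"hand": 0,"x": 2,"y": -0.3,"z": 0,"roll": 0},{"hand": 0,"x": 2,"y": -0.3,"z": 0,"roll": 0},{"hand": 0,"x": 2,"y": -0.3,"z": 0,"roll": 0}]'

```text
time: 51.8
position: [0.5026, -0.0003, 0.1206]
tool_rot: [-0.218, -3.129, -0.002]
ft_force: [-8.1, 1.4, 10.6]
grip_width: 0.248
grip_force: 49.7
```

>>> send_rows --rows '[{"hand": 0,"x": 2,"y": -0.3,"z": 0,"roll": 0},{"hand": 0,"x": 2,"y": -0.3,"z": 0,"roll": 0},{"hand": 0,"x": 2,"y": -0.3,"z": 0,"roll": 0},{"hand": 0,"x": 2,"y": -0.3,"z": 0,"roll": 0},{"hand": 0,"x": 2,"y": -0.3,"z": 0,"roll": 0},{"hand": 0,"x": 2,"y": -0.3,"z": 0,"roll": 0},{"hand": 0,"x": 2,"y": -0.3,"z": 0,"roll": 0},{"hand": 0,"x": 2,"y": -0.3,"z": 0,"roll": 0},{"hand": 0,"x": 2,"y": -0.3,"z": 0,"roll": 0},{"hand": 0,"x": 2,"y": -0.3,"z": 0,"roll": 0}]'

```text
time: 52.8
position: [0.5226, -0.0033, 0.1206]
tool_rot: [-0.218, -3.129, -0.002]
ft_force: [-8.5, 1.1, 10.6]
grip_width: 0.249
grip_force: 49.7
```

>>> send_rows --rows '[{"hand": 0,"x": 2,"y": -0.3,"z": 0,"roll": 0},{"hand": 0,"x": 2,"y": -0.3,"z": 0,"roll": 0},{"hand": 0,"x": 2,"y": -0.3,"z": 0,"roll": 0},{"hand": 0,"x": 2,"y": -0.3,"z": 0,"roll": 0},{"hand": 0,"x": 2,"y": -0.3,"z": 0,"roll": 0},{"hand": 0,"x": 2,"y": -0.3,"z": 0,"roll": 0},{"hand": 0,"x": 2,"y": -0.3,"z": 0,"roll": 0},{"hand": 0,"x": 2,"y": -0.3,"z": 0,"roll": 0},{"hand": 0,"x": 2,"y": -0.3,"z": 0,"roll": 0},{"hand": 0,"x": 2,"y": -0.3,"z": 0,"roll": 0}]'

```text
time: 53.8
position: [0.5427, -0.0063, 0.1207]
tool_rot: [-0.218, -3.129, -0.002]
ft_force: [-9.1, 2.3, 10.8]
grip_width: 0.249
grip_force: 49.7
```

>>> send_rows --rows '[{"hand": 0,"x": 0,"y": 0,"z": 20,"roll": 0},{"hand": 0,"x": 0,"y": 0,"z": 30,"roll": 0},{"hand": 0,"x": 2,"y": 19.5,"z": 0,"roll": 1.8},{"hand": 0,"x": 3,"y": 26,"z": 0,"roll": 2},{"hand": 0,"x": 3,"y": 26,"z": 0,"roll": 2},{"hand": 0,"x": 3,"y": 26,"z": 0,"roll": 2},{"hand": 0,"x": 3,"y": 26,"z": 0,"roll": 2},{"hand": 0,"x": 3,"y": 26,"z": 0,"roll": 2},{"hand": 0,"x": 3,"y": 26,"z": 0,"roll": 2},{"hand": 0,"x": 3,"y": 26,"z": 0,"roll": 2}]'

```text
time: 54.8
position: [0.5674, 0.1969, 0.1701]
tool_rot: [0.219, -3.134, 0.0]
ft_force: [0.2, 0.4, -3.8]
grip_width: 0.251
grip_force: 49.7
```

>>> send_rows --rows '[{"hand": 0,"x": 3,"y": 26,"z": 0,"roll": 2},{"hand": 0,"x": 0,"y": 0,"z": -30,"roll": 0},{"hand": 0,"x": 0,"y": 0,"z": -30,"roll": 0},{"hand": 0,"x": 0,"y": 0,"z": -15,"roll": 0},{"hand": 0,"x": 0,"y": 0,"z": 0,"roll": 0},{"hand": 0,"x": 0,"y": 0,"z": 0,"roll": 0}]'

```text
time: 55.4
position: [0.5709, 0.2207, 0.0959]
tool_rot: [-0.268, 3.129, 0.0]
ft_force: [0.4, -0.2, -2.9]
grip_width: 0.251
grip_force: 49.7
```

```bash
python3 -c "
from h import *
print(yaw(),get_state()['ft_force'])"
```

```text
(array([570.9, 220.7,  95.9]), np.float64(9.8)) [ 0.37512407 -0.2365462  -2.89386588]
```

>>> send_rows --rows '[{"hand": 0,"x": -1.5,"y": 0.5,"z": -9,"roll": 0},{"hand": 0,"x": 0,"y": 0,"z": -4,"roll": 0},{"hand": 0,"x": 0,"y": 0,"z": 0,"roll": 0},{"hand": 0,"x": 0,"y": 0,"z": 0,"roll": 0}]'

```text
time: 55.8
position: [0.5689, 0.221, 0.0826]
tool_rot: [-0.268, 3.13, 0.001]
ft_force: [0.2, -0.1, -3.2]
grip_width: 0.248
grip_force: 49.7
```

Release, lift, and move aside to look at the whole board.

>>> send_rows --rows '[{"hand": 0,"x": 0,"y": 0,"z": -2.4,"roll": 0},{"hand": 0,"x": 0,"y": 0,"z": 0,"roll": 0},{"hand": 45,"x": 0,"y": 0,"z": 0,"roll": 0},{"hand": 45,"x": 0,"y": 0,"z": 0,"roll": 0},{"hand": 45,"x": 0,"y": 0,"z": 0,"roll": 0},{"hand": 45,"x": 0,"y": 0,"z": 10,"roll": 0},{"hand": 45,"x": 0,"y": 0,"z": 35,"roll": 0},{"hand": 45,"x": 0,"y": 0,"z": 45,"roll": -2},{"hand": 45,"x": 0,"y": 10,"z": 45,"roll": -3},{"hand": 45,"x": 5,"y": 10,"z": 45,"roll": -3}]'

```text
time: 56.8
position: [0.5735, 0.2407, 0.263]
tool_rot: [-0.044, 3.14, 0.002]
ft_force: [0.3, 0.6, -1.1]
grip_width: 0.514
grip_force: 0.0
```

>>> send_rows --rows '[{"hand": 45,"x": 10,"y": 10,"z": 45,"roll": -2},{"hand": 45,"x": 10,"y": 10,"z": 45,"roll": 0},{"hand": 45,"x": 10,"y": 5,"z": 0,"roll": 0},{"hand": 45,"x": 0,"y": 0,"z": 0,"roll": 0},{"hand": 45,"x": 0,"y": 0,"z": 0,"roll": 0},{"hand": 45,"x": 0,"y": 0,"z": 0,"roll": 0}]'

```text
time: 57.4
position: [0.603, 0.2653, 0.3489]
tool_rot: [-0.006, -3.139, 0.002]
ft_force: [-0.3, 0.4, 0.5]
grip_width: 0.518
grip_force: 0.0
```

```bash
python3 board.py b2
python3 - <<'E'
from h import *
im=cv2.imread("pics/b2.png");h,w=im.shape[:2];w//=2
M=dict(blade=(.5745,.323,4.6,65),side=(.4347,.223,3.2,55),point=(.4289,.324,8.8,47.5),tee=(.5765,.2225,9.7,40))
for x,y,a,L in M.values():   # mark axis drawn at the height of the tool tops
    a=np.radians(a);d=L*1e-3*np.array([np.cos(a),np.sin(a)])
    f=lambda p:(int((.38-p[1])/.0006),int((.66-p[0])/.0006))
    p=np.array([x,y]);cv2.line(im,f(p-d),f(p+d),(0,255,0),1)
cv2.imwrite("pics/b2l.png",im)
E
```

```text
(array([603. , 265.3, 348.9]), np.float64(-0.2))
```

View pics/b2l.png

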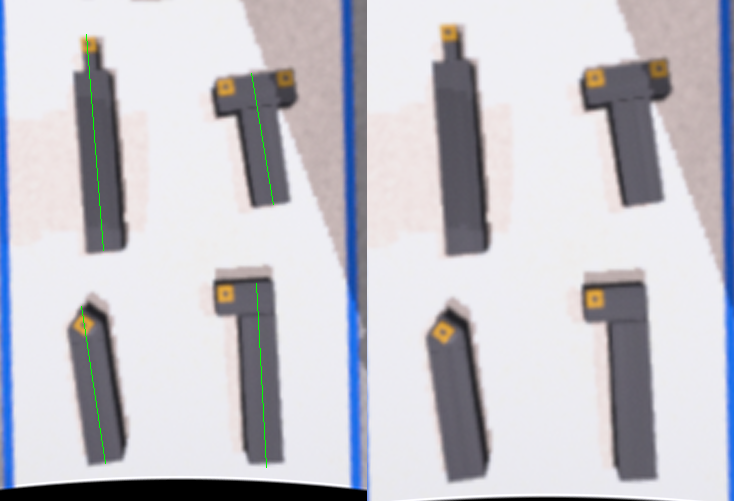

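All four tools lie on their silhouettes within a few millimetres, with no print showing. The arm is clear, so I'm handing in.

```bash
python3 -c "
from bench import *
print(close_job())"
```

```text
the job is handed in; nothing more can be done
None
```

I stroked all four tools on the stone from longest to shortest, about five seconds each at roughly 10–11 mm down, then laid each on its own silhouette and handed the job in; the hand-in gave no verdict.

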